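Hang and raise the taster pail

ROBOT

A 6-joint arm with a two-finger parallel gripper is mounted at the origin on the work surface. World frame = base frame: x ahead of the robot, y to its left, z up, the work surface at z = 0. Lengths are in m, angles in rad, forces in N, time in s.
With the tool pointing down it reaches from about 0.35 to 0.975 m from the base axis. Payload 4.9 kg.
Tool frame: the origin (TCP) lies at the very end of the fingers, on their centre line; the grasp point (between the pads) lies 19 mm behind it; x points along the fingers, y is the direction in which the jaws open and shut, and the axes are right-handed (so a half turn about x gives the same grasp; the last joint's range is limited). The gripper opens to 85 mm and grips with 20 to 120 N. Pads are 22 mm wide; open, the fingers measure 114 mm over their backs; the gripper's body (76 mm by 85 mm) begins 54 mm behind the grasp point. The pads swing forward as they close: fully open they stand 13 mm farther back than shut.
Start: joints at [1.175, 0.053, 1.613, -0, 1.476, -0.119], TCP at [0.171, 0.601, 0.231] pointing down, gripper open.
Joint ranges: [-3.01, 3.01], [-1.01, 2.22], [0.06, 2.58], [-1.02, 4.17], [0.09, 2.62], [-3.14, 3.14]. Speed limits (rad/s): [2.57, 2.57, 3.14, 3.14, 3.14, 3.14].

INTERFACE

Orientations are given as a rotation vector (axis times angle).
In Python, from station import ctrl, get_image, calibration, finish_job, search_frame, cut_out, mark_of gives the robot as it stands. The module is installed in compiled form; this text tells all that it offers.
- The arm moves only by the tool arm_command, never from a script. Its argument "plan" is a list that holds one entry, the list of rows, each a list of 7 numbers: the shift along the tool's x, y, z in m, then the turn, a rotation vector about the tool's x, y, z in degrees, then the finger opening in m, from 0 to 0.0854. A call has 1 to 20 rows; each row shifts and turns the pose as measured when the row begins, along the tool's axes as they then stand; what a row does not reach is not made up. A row lasts 1/12 s, in which the tool goes at most 41.7 mm and 7.16 degrees, less where a joint would pass 70% of its speed; a pose out of reach is approached as far as the arm can. A call with a gripper value outside its range is refused whole. The fingers move at their own pace and stop on an object; "squeeze" is the grip in N (left out, the last holds). Time passes only in rows, so rows that do not move let the fingers close. It gives the time, the measured TCP pose, the force and the opening at its end, in the units of the state.
- ctrl.get_obs(): the state, without advancing time (a new reading comes with each control period).
- get_image(name): name is "side" or "top" or "wrist"; returns the picture (400x640x3 uint8, red, green, blue); there is no depth.
- calibration(name): a dict with "fx", "fy", "cx", "cy" (pixels), "cam_to_world" (4x4, takes a point from camera to world coordinates); the wrist camera has in their place "hand_eye" (4x4, takes a point from camera to tool coordinates, whose origin is the TCP and whose axes are the tool frame's). Camera axes: x right, y down, z forward; pixel columns grow to the right and rows downward; lengths in m; the calibration is good to about 2 mm. A picture is of the moment at which its call begins: read the wrist's pose just before it. calibration takes no time and is no camera call.
- finish_job(): hands the job in, once; it reports no verdict.
Trained networks look in the newest picture that a camera, given by its name, has taken for a name from the list of things; names that differ only in an ending like _2 or _b are one class to them, and where a whole thing is asked for, a point or a joint stands for the part that bears it (a point fixed in the world has none). Each returns a list of dicts, best first, with "conf" (0 to 1); they miss things now and then, are a little off and sometimes report something else, mostly with a low value. They report only what shows in the picture. A call takes as long as a camera call. They do not tell look-alikes from the thing itself.
- search_frame(camera, thing): "at" ([x, y, z] in m, in the coordinates of the camera as it stood for that picture, good to about 4 mm: the middle of the surface that is visible of it).
- cut_out(camera, thing): "mask" (400x640 bool, what is visible of it).
- mark_of(camera, thing): "at" ([x, y, z] in m, in the coordinates of the camera as it stood for that picture, good to about 4 mm: a listed point, or the origin of a listed thing).
The state is a dict: "t": time; "q": joint angles; "dq": joint speeds; "effort": joint torques, N m; "tool_pos": TCP position; "tool_rot": TCP orientation; "contact_force": force on the tool from outside, world axes, zero at the start; "wrist_torque": the same for the moment, N m; "opening": finger opening in m.
Only numpy, scipy, OpenCV 4.12 (cv2) and the standard library are available. Lean on these libraries where they do the work, as an engineer would, in place of code of your own. Each camera call takes 0.05 s, during which the arm holds its last target. There are 200 camera calls.

TASK

Put every loose curd bar lying on the counter into the steel pail, swing the pail's folded bail upright and hang the pail by it on the two-pronged hook of the lift stand. Then crank the handwheel until the pointer on the rising mast is level with the middle of the clip on the scale, leaving the pail hanging still with all its bars in it. Do not spill the pail or disturb the other things on the counter.

Things in the scene. Friction and masses are not known exactly. Their poses are not given: they have to be found in the camera images.
- lift: the lift stand, bolted down: a grey 44 mm square column, 160 mm high, with a steel mast rising out of its top; gearbox (85 mm square, 70 mm high) joined by a beam; upright scale plate 345 mm high, 30 mm wide. Origin at the column's foot on the counter. Its hook points along its -x, the gearbox is 220 mm away along +y, the plate at x +30, y -80 mm. Yaw varies by 8 degrees
- hook_seat (a point): point midway between the hook's two prongs, in the trough: the bail bar's centre belongs here when hung. 115 mm from the column's axis along lift's -x, axes parallel to lift's, 220 mm high at mast = 0. The prongs are 8 mm rods at y +-32 mm (56 mm clear between them for fingers); each trough is 18 mm long, open upwards, its floor 5 mm below this point
- hook_tip (a point): midway between the two upturned prong tips, the hook's open end, 21 mm before hook_seat along lift's -x; this point is the tips' highest level, 13 mm above hook_seat. Behind the trough the prongs rise to 15 mm above hook_seat and run back level to the mast's crosshead (80 mm wide, begins 80 mm behind hook_seat, 23 mm higher than it). Only the scale plate stands higher
- mast (a joint): height of the mast in m, 0 to 0.1, positive up; carries the hook and the pointer. It moves only by the handwheel: 20 mm up for each full turn. It is self-locking, and stays where it is left under load
- pointer (a point): tip of the small flat pointer on the mast's crosshead, beside the scale plate; rises with the mast
- clip: the mark: a dark steel clip (36 mm wide, 6 mm high, 16 mm deep) fixed around the scale plate. Origin at its middle; the pointer's tip is to be at this height. The mast must always rise for this, by about 40 to 78 mm. It does not move
- wheel (a joint): angle of the handwheel in rad, growing as it is turned clockwise seen from above, which raises the mast. Starts between 0 and 2.5; stops at -0.5 and 31. Stiffness: about 3 N at the crank knob
- wheel_axis (a point): a point on the handwheel's upright axis, 121 mm above the counter. The wheel is horizontal, 116 mm across, black, its top 100 mm above the counter
- crank_knob (a point): middle of the wheel's crank knob: an upright black cylinder of 22 mm diameter, 48 mm high, from 103 to 151 mm above the counter, 45 mm from the wheel's axis. It revolves freely on its own pin, so a gripper that holds it need not turn as it goes round. At joint wheel = 0 it lies from the axis along lift's -x
- pail: loose round steel pail, 95 mm high, 132 mm across the rim and 116 mm at the foot, wall 3 mm, floor 4 mm, 0.3 kg, standing upright at the start. Origin at the centre of its underside. Its two bail pivots are at its y +-73 mm, 88 mm above the underside
- bail (a joint): angle of the bail in rad: 0 lying level out over the rim on the pail's -x side (folded, as it starts), 1.57 upright, 2.95 lying on the +x side. Swings freely and falls to one side when let go
- bail_bar (a point): middle of the bail's straight bar: a black sleeve of 10 mm diameter, 100 mm long, parallel to the pail's y axis, 115 mm from the pivot line. The sleeve revolves freely on the wire, so fingers that pinch it need not turn as the bail swings. Folded, it lies level beyond the rim with about 45 mm clear between the rim and the bar
- curd0: a cream dried-curd bar, 50 mm long (its x), 27 mm wide (its y), 20 mm high, about 40 g, lying flat on the counter; origin at the centre of its underside. All five are alike; 2 to 4 are present, the others are absent
- curd1: a cream dried-curd bar, 50 mm long (its x), 27 mm wide (its y), 20 mm high, about 40 g, lying flat on the counter; origin at the centre of its underside. All five are alike; 2 to 4 are present, the others are absent
- curd2: a cream dried-curd bar, 50 mm long (its x), 27 mm wide (its y), 20 mm high, about 40 g, lying flat on the counter; origin at the centre of its underside. All five are alike; 2 to 4 are present, the others are absent
- curd3: a cream dried-curd bar, 50 mm long (its x), 27 mm wide (its y), 20 mm high, about 40 g, lying flat on the counter; origin at the centre of its underside. All five are alike; 2 to 4 are present, the others are absent
- curd4: a cream dried-curd bar, 50 mm long (its x), 27 mm wide (its y), 20 mm high, about 40 g, lying flat on the counter; origin at the centre of its underside. All five are alike; 2 to 4 are present, the others are absent
- reader: bystander, loose: card reader 120 x 70 x 22 mm; origin at the centre of its underside; leave it where it is
- calculator: bystander, loose: calculator 140 x 80 x 16 mm; origin at the centre of its underside; leave it where it is
- marker: bystander, loose: marker pen 120 mm; origin at the centre of its underside; leave it where it is
- bowl_a: bystander, loose: glass bowl of curd pieces, 124 mm across, 32 mm high; origin at the centre of its underside; leave it where it is
- bowl_b: bystander, loose: glass bowl of curd pieces, 124 mm across, 32 mm high; origin at the centre of its underside; leave it where it is
- jar: bystander, loose: jar, 68 mm across, 110 mm high; origin at the centre of its underside; leave it where it is
- rounds: bystander, loose: stack of three cheese rounds, 104 mm across, 74 mm high; origin at the centre of its underside; leave it where it is
Mind the look-alikes: they are no part of the job. What is shaped like the curd1 but purple or turquoise is not meant.

How it is judged:
By the outcome, as a careful person would: the job done as asked, in the order asked, and still so for the second after the job is handed in, with the robot touching nothing.
Of curd0, curd1, curd2, curd3, curd4 only 2 to 4 are there at a start; the rules pass over those that are not, and their reading is None.
At some moment in a run one of curd0, curd1, curd2, curd3, curd4 may be knocked a few centimetres aside while the robot is not near it.
Once in a run the grip may slacken for a moment while it holds something.
It also fails if it takes over 210 s, if anything falls off the work surface, if the arm or the gripper's body presses on something with over 40 N, if the wrist force passes 120 N, or if a joint passes its speed limit or range.

## Working session

There is one attempt and no reset: what is moved stays moved. The work goes in short steps, Python scripts to look and compute and a tool call to move; the robot and the scene stay as the last step left them, time stands still between calls to the robot, and variables do not carry over. Pictures are saved under pics/ and viewed, about 12 in all and at most 16, crops included, and the job is handed in when it is done.

Besides the shell and the picture viewer there is one more tool, called after "Emit:" by a JSON object that holds its "op" and its "data". arm_command: Moves the arm, as the interface text tells. Its arguments: {"type":"object","properties":{"plan":{"type":"array","items":{"type":"array","items":{"type":"array","items":{"type":"number"}}}},"squeeze":{"type":"number"}},"required":["plan"]}

```bash
mkdir -p pics; cat > h.py <<'E'
import numpy as np, cv2
from scipy.spatial.transform import Rotation as R
from station import ctrl, get_image, calibration, finish_job, search_frame, cut_out, mark_of
def T(cam):
    c=calibration(cam)
    if cam!="wrist": return np.array(c["cam_to_world"])
    o=ctrl.get_obs(); M=np.eye(4); M[:3,:3]=R.from_rotvec(o["tool_rot"]).as_matrix(); M[:3,3]=o["tool_pos"]
    return M@np.array(c["hand_eye"])
def snap(cam,name=None):
    M=T(cam); im=get_image(cam)
    if name: cv2.imwrite("pics/"+name,im[:,:,::-1])
    return M,im
def w(M,p): return (M@np.r_[p,1])[:3]
def px(cam,M,P):
    c=calibration(cam); p=np.linalg.inv(M)@np.r_[P,1]; return c["fx"]*p[0]/p[2]+c["cx"],c["fy"]*p[1]/p[2]+c["cy"]
def ray(cam,M,u,v,z):
    c=calibration(cam); d=M[:3,:3]@np.array([(u-c["cx"])/c["fx"],(v-c["cy"])/c["fy"],1]); o=M[:3,3]
    return o+d*(z-o[2])/d[2]
def mk(cam,M,things,f=mark_of,k=2,mc=.3):
    for t in things:
        for r in f(cam,t)[:k]:
            if r["conf"]>mc: P=w(M,r["at"]); print(cam,t,round(r["conf"],2),P.round(4),np.round(px(cam,M,P)))
E
python3 - <<'E'
from h import *
np.set_printoptions(suppress=True)
o=ctrl.get_obs(); print(o["t"],o["tool_pos"],R.from_rotvec(o["tool_rot"]).as_matrix().round(3).tolist())
for c in ["top","side"]:
    M,im=snap(c,c+"0.png")
    print(M.round(3).tolist())
    mk(c,M,["curd0"],k=9,mc=.2)
    mk(c,M,["hook_seat","hook_tip","lift","pointer","clip","wheel_axis","crank_knob","pail","bail_bar"],k=1)
E
```

```text
0.0 [0.17055477 0.60063107 0.23006935] [[-0.001, 0.273, 0.962], [-0.002, 0.962, -0.273], [-1.0, -0.002, -0.0]]
[[0.019, -0.981, 0.193, 0.3], [-1.0, -0.015, 0.026, -0.023], [-0.023, -0.193, -0.981, 1.327], [0.0, 0.0, 0.0, 1.0]]
top curd0 0.68 [0.419  0.301  0.0015] [231. 239.]
top curd0 0.68 [ 0.5273  0.3034 -0.0004] [232. 207.]
top curd0 0.62 [ 0.6457 -0.1176  0.2943] [366. 146.]
top curd0 0.58 [0.4753 0.4559 0.0037] [185. 221.]
top curd0 0.57 [ 0.3403  0.3707 -0.0026] [209. 263.]
top curd0 0.5 [ 0.4297  0.3792 -0.0044] [208. 236.]
top curd0 0.49 [ 0.4794  0.2205 -0.0003] [256. 221.]
top curd0 0.47 [0.4174 0.1461 0.001 ] [278. 241.]
top hook_seat 0.57 [ 0.4994 -0.0367  0.2195] [335. 205.]
top hook_tip 0.71 [ 0.4795 -0.0345  0.2367] [334. 211.]
top lift 0.64 [ 0.6154 -0.0382 -0.0032] [335. 183.]
top pointer 0.69 [ 0.643  -0.1006  0.2374] [358. 154.]
top clip 0.36 [ 0.6453 -0.1232  0.2917] [368. 147.]
top wheel_axis 0.77 [0.6217 0.1838 0.1204] [263. 171.]
top crank_knob 0.61 [0.5906 0.2165 0.1235] [252. 180.]
top pail 0.68 [ 0.4882 -0.3369 -0.002 ] [425. 222.]
top bail_bar 0.68 [ 0.378
[... 261 characters left out ...]
 0.72 [ 0.4365  0.3787 -0.0023] [348. 374.]
side curd0 0.64 [ 0.4766  0.2226 -0.0037] [335. 317.]
side curd0 0.61 [ 0.5279  0.303  -0.0017] [314. 343.]
side curd0 0.54 [0.3372 0.3709 0.0004] [388. 373.]
side hook_seat 0.92 [ 0.5008 -0.0357  0.2219] [334. 191.]
side hook_tip 0.64 [ 0.4792 -0.0357  0.2355] [342. 188.]
side lift 0.67 [ 0.614  -0.035   0.0042] [295. 238.]
side pointer 0.73 [ 0.6461 -0.0976  0.2346] [284. 169.]
side clip 0.7 [ 0.3737 -0.1702 -0.0001] [373. 210.]
side wheel_axis 0.97 [0.6216 0.1776 0.1188] [282. 275.]
side crank_knob 0.65 [0.587  0.2182 0.1275] [294. 287.]
side pail 0.93 [ 0.4847 -0.3359  0.0013] [341. 172.]
side bail_bar 0.67 [ 0.3785 -0.2941  0.081 ] [374. 166.]
```

View pics/top0.png

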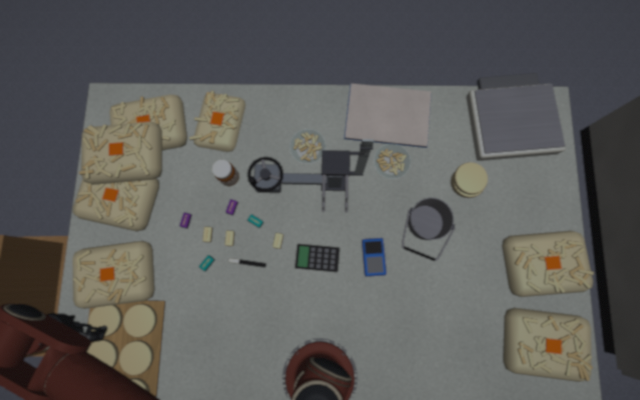

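View pics/side0.png

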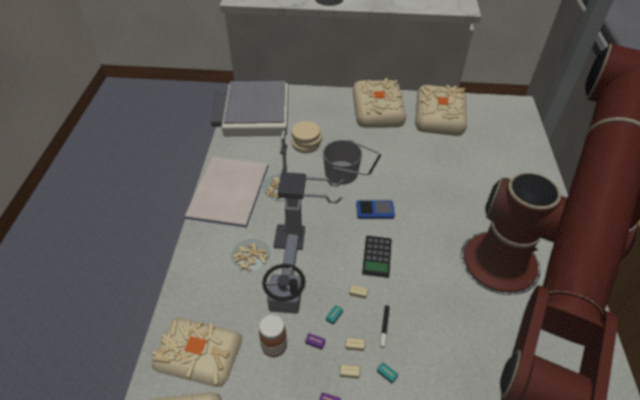

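The pictures show three cream bars, at top pixels (208,234), (230,238) and (278,241). The look-alikes are purple at (186,220) and (232,207), and turquoise at (255,221) and (207,263). The pail is at (430,219) with its bail folded towards (420,255). The lift hook is at (335,205) and the wheel at (265,172). I'll confirm the bars in an enlarged crop.

```bash
python3 - <<'E'
from h import *
np.set_printoptions(suppress=True)
im=cv2.imread("pics/top0.png")
cv2.imwrite("pics/crop0.png",cv2.resize(im[190:280,170:300],None,fx=6,fy=6,interpolation=cv2.INTER_CUBIC))
c=calibration("wrist"); print(c["fx"],np.array(c["hand_eye"]).round(3).tolist())
M=T("top")
for u,v in [(208,234),(230,238),(278,241)]: print(ray("top",M,u,v,.02))
E
```

```text
314.8171533646785 [[-0.001, -0.324, 0.946, -0.143], [1.0, -0.001, 0.001, -0.0], [0.001, 0.946, 0.324, -0.083], [0.0, 0.0, 0.0, 1.0]]
[0.43291051 0.37246936 0.02      ]
[0.42111392 0.29951243 0.02      ]
[0.41409375 0.14265412 0.02      ]
```

View pics/crop0.png

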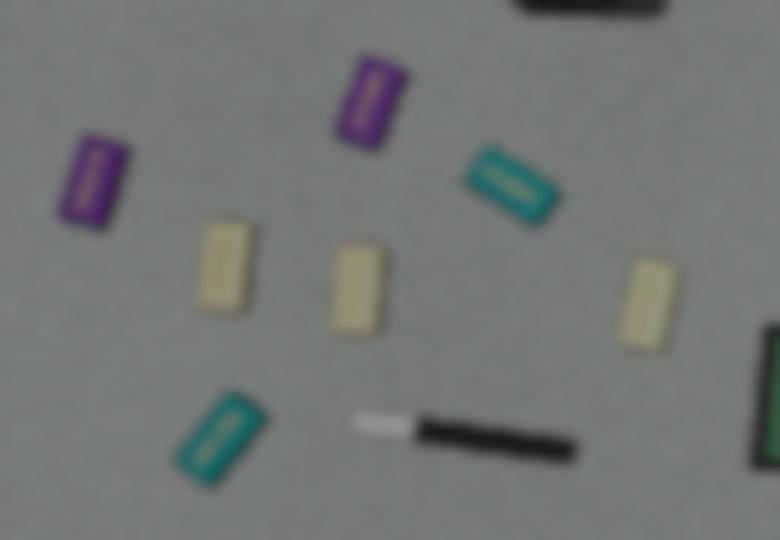

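Emit:
{"op": "arm_command", "data": {"plan": [[[0,-0.035,0.025,-5.3,0,0,0.06],[0,-0.035,0.025,-5.3,0,0,0.06],[0,-0.035,0.025,-5.2,0,0,0.06],[0,-0.026,0.03,0,0,0,0.06],[0,-0.026,0.03,0,0,0,0.06],[0,-0.026,0.03,0,0,0,0.06],[0,-0.026,0.03,0,0,0,0.06],[0,-0.02,0.03,0,0,0,0.06],[0,0,0,0,0,0,0.06],[0,0,0,0,0,0,0.06]]]}}

```text
t: 1.93
tool_pos: [0.3831, 0.356, 0.2292]
tool_rot: [-0.015, 1.57, 0.013]
contact_force: [-0.3, 0.5, 0.1]
opening: 0.0599
```

The crop confirms three cream bars at top pixels (208,234), (230,238) and (278,241). The other four, purple and turquoise, are look-alikes. Next I'll measure the bars' poses from the wrist.

```bash
cat >> h.py <<'E'
def bars(cam,M,im,z=.02,amin=60,box=None):
    hsv=cv2.cvtColor(im,cv2.COLOR_RGB2HSV); m=cv2.inRange(hsv,(15,50,110),(35,255,255))
    out=[]
    for c in cv2.findContours(m,cv2.RETR_EXTERNAL,cv2.CHAIN_APPROX_NONE)[0]:
        if cv2.contourArea(c)<amin: continue
        P=np.array([ray(cam,M,u,v,z)[:2] for u,v in c[:,0]],np.float32)
        (cx,cy),(a,b),th=cv2.minAreaRect(P*1000); 
        if a<b: a,b,th=b,a,th+90
        th=(th+90)%180-90
        if a<90: print("bar x %.4f y %.4f  %.0fx%.0f mm yaw %.1f px %s"%(cx/1e3,cy/1e3,a,b,th,c[:,0].mean(0).round()))
E
python3 - <<'E'
from h import *
M,im=snap("wrist","w1.png"); bars("wrist",M,im)
M,im=snap("top"); bars("top",M,im,amin=20)
E
```

```text
bar x 0.7411 y 0.8205  53x12 mm yaw -89.0 px [623. 396.]
bar x 0.4345 y 0.3764  47x25 mm yaw -1.9 px [338. 203.]
bar x 0.4229 y 0.3029  47x24 mm yaw -1.1 px [276. 191.]
bar x 0.4176 y 0.1459  47x23 mm yaw -10.1 px [142. 186.]
bar x 0.3420 y 0.5661  33x16 mm yaw 5.8 px [147. 261.]
bar x 0.4212 y 0.3061  39x13 mm yaw 3.6 px [228. 238.]
bar x 0.4329 y 0.3758  40x20 mm yaw 4.1 px [208. 233.]
bar x 0.6901 y -0.2210  83x74 mm yaw 80.5 px [390. 160.]
bar x 0.7446 y 0.0526  87x70 mm yaw 63.4 px [307. 145.]
```

View pics/w1.png

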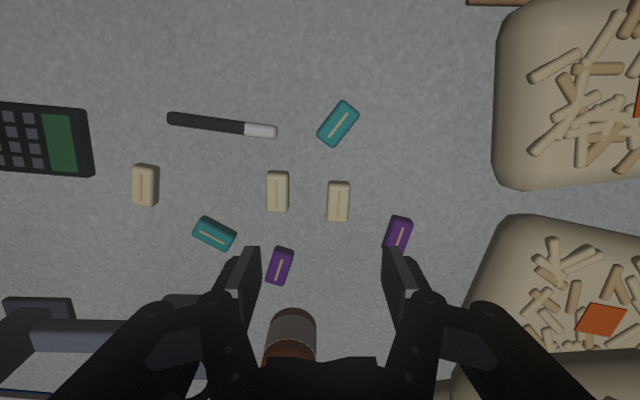

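w1 shows the cream bars at pixels (145,185), (277,191) and (338,202), with colours clearly distinct from the look-alikes. I'll go for the first one.

Emit:
{"op": "arm_command", "data": {"plan": [[[0.03,0.01,0.025,0,0,0,0.06],[0.035,0.01,0.026,0,0,0,0.06],[0.035,0,0,0,0,0,0.06],[0.035,0,0,0,0,0,0.06],[0.03,0,0,0,0,0,0.06],[0,0,0,0,0,0,0.06],[0,0,0,0,0,0,0.06]]], "squeeze": 40}}

```text
t: 2.62
tool_pos: [0.4308, 0.3907, 0.065]
tool_rot: [-0.022, 1.56, 0.035]
contact_force: [0.4, 0.6, 0.8]
opening: 0.0599
```

```bash
cat > go.py <<'E'
import sys
from h import *
# target x y z yaw(deg of tool y from world y, ccw): prints tool-frame shift (m), turn (deg)
x,y,z,yaw=map(float,sys.argv[1:5]); o=ctrl.get_obs()
A=R.from_rotvec(o["tool_rot"]); B=R.from_euler("z",yaw,degrees=True)*R.from_matrix([[0,0,1],[0,1,0],[-1,0,0]])
print("t",o["t"],"shift",A.inv().apply(np.array([x,y,z])-o["tool_pos"]).round(4),"turn",np.degrees((A.inv()*B).as_rotvec()).round(2),"after-turn axes shift",B.inv().apply(np.array([x,y,z])-o["tool_pos"]).round(4))
E
python3 go.py 0.4345 0.3764 0.006 -2
```

```text
t 2.6167 shift [ 0.0589 -0.0149  0.0026] turn [ 4.08  0.58 -0.49] after-turn axes shift [ 0.059  -0.0142  0.0042]
```

Emit:
{"op": "arm_command", "data": {"plan": [[[0,-0.015,0.003,4,0.6,-0.5,0.06],[0,0,0,0,0,0,0.06],[0,0,0,0,0,0,0.06]]]}}

```text
t: 2.87
tool_pos: [0.4332, 0.3792, 0.069]
tool_rot: [0.025, 1.569, -0.021]
contact_force: [-0.5, -0.2, -0.4]
opening: 0.06
```

```bash
python3 go.py 0.4345 0.3764 0.006 -2
```

```text
t 2.8667 shift [ 0.063  -0.0029  0.0013] turn [ 0.32  0.11 -0.14] after-turn axes shift [ 0.063  -0.0028  0.0014]
```

Emit:
{"op": "arm_command", "data": {"plan": [[[0.025,-0.003,0.001,0,0,0,0.06],[0.025,0,0,0,0,0,0.06],[0.013,0,0,0,0,0,0.06],[0,0,0,0,0,0,0.06],[0,0,0,0,0,0,0.015],[0,0,0,0,0,0,0.015],[0,0,0,0,0,0,0.015],[0,0,0,0,0,0,0.015],[0,0,0,0,0,0,0.015],[0,0,0,0,0,0,0.015]]]}}

```text
t: 3.7
tool_pos: [0.4439, 0.3876, 0.0248]
tool_rot: [0.031, 1.542, 0.002]
contact_force: [0.8, -1.2, -0.1]
opening: 0.0149
```

Emit:
{"op": "arm_command", "data": {"plan": [[[-0.015,0,0,0,0,0,0.06],[0,0,0,0,0,0,0.06],[0,0,0,0,0,0,0.06],[0,0,0,0,0,0,0.06]]]}}

```text
t: 4.03
tool_pos: [0.4443, 0.3879, 0.0414]
tool_rot: [0.033, 1.54, 0.004]
contact_force: [-0.1, 1.2, 0.0]
opening: 0.0601
```

```bash
python3 go.py 0.4345 0.3764 0.006 -2;  python3 - <<'E'
from h import *
M,im=snap("wrist"); bars("wrist",M,im)
E
```

```text
t 4.0333 shift [ 0.0348 -0.0125 -0.0106] turn [ 0.92  1.74 -1.37] after-turn axes shift [ 0.0354 -0.0119 -0.0093]
bar x 0.4822 y 0.2212  33x2 mm yaw 59.2 px [ 49. 297.]
bar x 0.4728 y 0.4553  17x3 mm yaw -13.2 px [432. 272.]
bar x 0.4364 y 0.3874  47x25 mm yaw 1.4 px [320. 220.]
bar x 0.4232 y 0.3037  46x24 mm yaw -1.5 px [166. 202.]
bar x 0.3423 y 0.3728  34x3 mm yaw -36.9 px [284.  38.]
```

Emit:
{"op": "arm_command", "data": {"plan": [[[0,0,-0.009,0,1.7,-1.4,0.06],[0.012,0,0,0,0,0,0.06],[0.012,0,0,0,0,0,0.06],[0.008,0,0,0,0,0,0.06],[0,0,0,0,0,0,0.06]]]}}

```text
t: 4.5
tool_pos: [0.4337, 0.3867, 0.0027]
tool_rot: [0.012, 1.573, -0.017]
contact_force: [0.3, 0.1, -0.5]
opening: 0.0601
```

```bash
python3 go.py 0.4364 0.3872 0.006 1
```

```text
t 4.5 shift [-0.0033  0.0006  0.0027] turn [-2.08 -0.12  0.18] after-turn axes shift [-0.0033  0.0005  0.0027]
```

Emit:
{"op": "arm_command", "data": {"plan": [[[-0.002,0,0.002,0,0,0,0.015],[0,0,0,0,0,0,0.015],[0,0,0,0,0,0,0.015],[0,0,0,0,0,0,0.015],[0,0,0,0,0,0,0.015],[0,0,0,0,0,0,0.015],[-0.02,0,0,0,0,0,0.015],[-0.03,0,0,0,0,0,0.015],[-0.03,0,0,0,0,0,0.015]]]}}

```text
t: 5.25
tool_pos: [0.4307, 0.3824, 0.0772]
tool_rot: [0.005, 1.588, -0.026]
contact_force: [-0.0, 0.4, 0.2]
opening: 0.0262
```

Gripped: opening 26 mm. I'll raise it and carry it.

Emit:
{"op": "arm_command", "data": {"plan": [[[-0.04,0,0,0,0,0,0.015],[-0.04,0,0,0,0,0,0.015],[-0.04,-0.01,0,0,0,0,0.015],[-0.04,-0.02,0,0,0,0,0.015],[-0.04,-0.03,0,0,0,0,0.015],[-0.01,-0.04,0,0,0,0,0.015],[0,-0.041,0,0,0,0,0.015],[0,-0.041,0,0,0,0,0.015],[0,-0.041,0,0,0,0,0.015],[0,-0.041,0,0,0,0,0.015],[0,-0.041,0,0,0,0,0.015],[0,-0.041,0,0,0,0,0.015],[0,-0.041,0,0,0,0,0.015],[0,-0.041,0,0,0,0,0.015],[0,-0.041,0,0,0,0,0.015],[0,-0.041,0,0,0,0,0.015],[0,-0.041,0,0,0,0,0.015]]]}}

```text
t: 6.67
tool_pos: [0.426, -0.1645, 0.3053]
tool_rot: [-0.004, 1.553, -0.008]
contact_force: [0.7, 0.4, -0.2]
opening: 0.0261
```

```bash
python3 go.py 0.42 -0.336 0.30 0
```

```text
t 6.6667 shift [ 0.0065 -0.1715 -0.0057] turn [-0.14  1.04  0.45] after-turn axes shift [ 0.0053 -0.1715 -0.006 ]
```

Emit:
{"op": "arm_command", "data": {"plan": [[[0,-0.035,0.012,0,0,0,0.015],[0,-0.035,0.012,0,0,0,0.015],[0,-0.035,0.012,0,0,0,0.015],[0,-0.035,0.012,0,0,0,0.015],[0,-0.03,0.01,0,0,0,0.015],[0,0,0,0,0,0,0.015],[0,0,0,0,0,0,0.015]]]}}

```text
t: 7.25
tool_pos: [0.4809, -0.352, 0.3081]
tool_rot: [0.003, 1.55, -0.021]
contact_force: [0.8, 0.7, -0.9]
opening: 0.0262
```

```bash
python3 - <<'E'
from h import *
M,im=snap("wrist","w2.png"); mk("wrist",M,["pail","bail_bar"])
M,im=snap("side");mk("side",M,["pail","bail_bar"])
E
python3 go.py 0.486 -0.336 0.10 0
```

```text
wrist pail 0.79 [ 0.4897 -0.3352 -0.0018] [335. 146.]
wrist bail_bar 0.65 [ 0.3791 -0.2952  0.0873] [376.  60.]
side pail 0.65 [ 0.4871 -0.3319 -0.001 ] [341. 174.]
side bail_bar 0.56 [ 0.3803 -0.2934  0.0843] [374. 165.]
t 7.55 shift [2.089e-01 1.640e-02 2.000e-04] turn [-0.69  1.25  0.72] after-turn axes shift [0.2091 0.0137 0.0049]
```

View pics/w2.png

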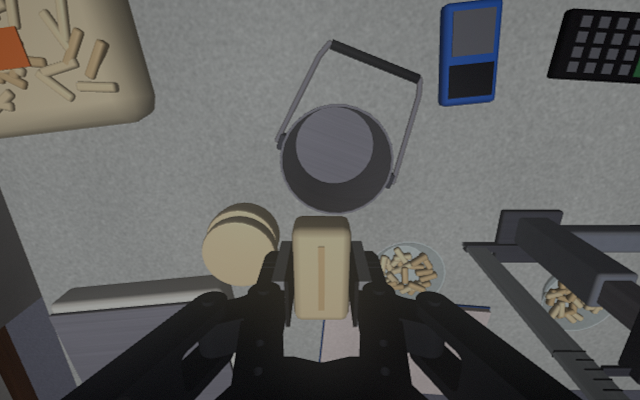

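w2 shows the bar held over the pail: pail at pixel (336,158), bail bar at (376,60). I'll go down into the pail.

Emit:
{"op": "arm_command", "data": {"plan": [[[0,0.007,0.003,0,1.2,0.7,0.015],[0.03,0.007,0.003,0,0,0,0.015],[0.03,0,0,0,0,0,0.015],[0.03,0,0,0,0,0,0.015],[0.03,0,0,0,0,0,0.015],[0.03,0,0,0,0,0,0.015],[0.02,0,0,0,0,0,0.015],[0,0,0,0,0,0,0.015]]]}}

```text
t: 8.22
tool_pos: [0.4927, -0.3282, 0.141]
tool_rot: [-0.001, 1.564, -0.007]
contact_force: [0.4, 0.6, -1.0]
opening: 0.0262
```

```bash
python3 go.py 0.488 -0.335 0.05 0
```

```text
t 8.2167 shift [ 0.091  -0.0064 -0.0053] turn [-0.21  0.39  0.27] after-turn axes shift [ 0.091  -0.0068 -0.0047]
```

Emit:
{"op": "arm_command", "data": {"plan": [[[0.02,-0.006,-0.005,0,0,0,0.015],[0.025,0,0,0,0,0,0.015],[0.025,0,0,0,0,0,0.015],[0.012,0,0,0,0,0,0.015],[0,0,0,0,0,0,0.015],[0,0,0,0,0,0,0.045],[0,0,0,0,0,0,0.045],[0,0,0,0,0,0,0.045],[0,0,0,0,0,0,0.045],[-0.03,0,0,0,0,0,0.045],[-0.04,0,0,0,0,0,0.045],[-0.04,0,0,0,0,0,0.045],[-0.04,0,0,0,0,0,0.045],[-0.04,0,0,0,0,0,0.045],[-0.04,0,0,0,0,0,0.045],[-0.03,0,0,0,0,0,0.045],[0,0,0,0,0,0,0.06]]]}}

```text
t: 9.63
tool_pos: [0.4909, -0.3307, 0.3489]
tool_rot: [-0.017, 1.547, -0.013]
contact_force: [-0.2, -0.7, 0.9]
opening: 0.056
```

```bash
python3 go.py 0.42 0.3 0.30 0; python3 - <<'E'
from h import *
M,im=snap("wrist"); bars("wrist",M,im,z=.024)
M,im=snap("top");mk("top",M,["curd0"],k=9)
E
```

```text
t 9.6333 shift [ 0.0351  0.6317 -0.0707] turn [0.11 1.38 1.1 ] after-turn axes shift [ 0.0489  0.6307 -0.0709]
bar x 0.6724 y -0.2013  26x25 mm yaw 30.4 px [402. 245.]
bar x 0.6806 y -0.2521  76x35 mm yaw -14.9 px [370. 252.]
bar x 0.3228 y -0.7405  47x21 mm yaw 89.8 px [14.  8.]
top curd0 0.71 [ 0.3372  0.3696 -0.0037] [209. 264.]
top curd0 0.7 [ 0.5242  0.3061 -0.0024] [232. 208.]
top curd0 0.66 [ 0.4197  0.2997 -0.0005] [231. 239.]
top curd0 0.65 [0.4805 0.4554 0.0028] [186. 220.]
top curd0 0.64 [ 4.178e-01  1.437e-01 -3.000e-04] [278. 240.]
top curd0 0.55 [0.4786 0.2218 0.0022] [256. 222.]
top curd0 0.35 [ 5.147e-01 -3.420e-01 -4.000e-04] [426. 214.]
```

Bar 1 is in the pail; the top view reports it at (426,214). Now the bar at (0.4176, 0.1459).

Emit:
{"op": "arm_command", "data": {"plan": [[[0,0.02,-0.03,0,0,0,0.06],[0,0.03,-0.03,0,0,0,0.06],[0,0.036,-0.01,0,1.4,1,0.06],[0,0.04,0,0,0,0,0.06],[0,0.04,0,0,0,0,0.06],[0,0.04,0,0,0,0,0.06],[0,0.04,0,0,0,0,0.06],[0,0.04,0,0,0,0,0.06],[0,0.04,0,0,0,0,0.06],[0,0.04,0,0,0,0,0.06],[0,0.04,0,0,0,0,0.06],[0.01,0.035,0,3,0,0,0.06],[0.03,0.025,0,4,0,0,0.06],[0.03,0.01,0,3,0,0,0.06],[0.03,0,0,0,0,0,0.06],[0,0,0,0,0,0,0.06],[0,0,0,0,0,0,0.06]]]}}

```text
t: 11.2
tool_pos: [0.3944, 0.1715, 0.1957]
tool_rot: [0.166, 1.651, -0.13]
contact_force: [0.6, -0.8, 0.3]
opening: 0.0598
```

```bash
python3 - <<'E'
from h import *
M,im=snap("wrist"); bars("wrist",M,im)
E
python3 go.py 0.4176 0.146 0.005 -10;
```

```text
bar x 0.4191 y 0.1440  34x4 mm yaw -11.7 px [298. 209.]
bar x 0.4230 y 0.3017  48x25 mm yaw -1.3 px [444. 185.]
t 11.25 shift [ 0.1866 -0.0229  0.0446] turn [-0.73 -5.06 -0.81] after-turn axes shift [ 0.1901 -0.0207  0.0277]
```

Emit:
{"op": "arm_command", "data": {"plan": [[[0.01,-0.01,0.01,-0.7,-5,-0.8,0.06],[0.03,-0.01,0.01,0,0,0,0.06],[0.03,0,0.008,0,0,0,0.06],[0.03,0,0,0,0,0,0.06],[0.03,0,0,0,0,0,0.06],[0,0,0,0,0,0,0.06],[0,0,0,0,0,0,0.06]]]}}

```text
t: 11.83
tool_pos: [0.4294, 0.1426, 0.0743]
tool_rot: [0.146, 1.542, -0.139]
contact_force: [1.5, -0.5, 0.6]
opening: 0.0599
```

```bash
python3 - <<'E'
from h import *
M,im=snap("wrist"); bars("wrist",M,im); mk("wrist",M,["curd0"],k=6)
E
python3 go.py 0.4185 0.145 0.005 -10;
```

```text
bar x 0.5281 y 0.3030  33x3 mm yaw -17.2 px [554. 293.]
bar x 0.4824 y 0.2215  34x2 mm yaw 59.2 px [442. 259.]
bar x 0.4174 y 0.1441  47x25 mm yaw -10.6 px [320. 193.]
bar x 0.4232 y 0.3013  48x26 mm yaw -1.4 px [563. 159.]
wrist curd0 0.83 [0.4209 0.1459 0.0016] [323. 190.]
wrist curd0 0.82 [ 0.4252  0.3036 -0.0019] [543. 155.]
wrist curd0 0.68 [5.292e-01 3.019e-01 5.000e-04] [536. 279.]
wrist curd0 0.58 [0.4823 0.2226 0.0005] [434. 245.]
t 11.9333 shift [ 0.0697 -0.0005 -0.0131] turn [-0.4   1.45 -0.38] after-turn axes shift [ 0.07    0.0001 -0.0114]
```

Emit:
{"op": "arm_command", "data": {"plan": [[[0.01,0,-0.011,0,1.4,-0.4,0.06],[0.015,0,0,0,0,0,0.06],[0.015,0,0,0,0,0,0.06],[0.012,0,0,0,0,0,0.06],[0.012,0,0,0,0,0,0.06],[0.004,0,0,0,0,0,0.06],[0,0,0,0,0,0,0.06]]]}}

```text
t: 12.52
tool_pos: [0.4271, 0.1477, 0.0171]
tool_rot: [0.146, 1.549, -0.138]
contact_force: [0.3, 0.2, -0.1]
opening: 0.0603
```

```bash
python3 go.py 0.4185 0.1445 0.005 -10;
```

```text
t 12.5167 shift [ 0.0119 -0.0048 -0.008 ] turn [-0.39  0.98 -0.38] after-turn axes shift [ 0.0121 -0.0047 -0.0079]
```

Emit:
{"op": "arm_command", "data": {"plan": [[[0.006,-0.004,-0.008,0,0.5,0,0.06],[0.006,0,-0.002,0,0,0,0.06],[0.001,0,0,0,0,0,0.06],[0,0,0,0,0,0,0.015],[0,0,0,0,0,0,0.015],[0,0,0,0,0,0,0.015],[0,0,0,0,0,0,0.015],[0,0,0,0,0,0,0.015],[0,0,0,0,0,0,0.015],[-0.02,0,0,0,0,0,0.015],[-0.03,0,0,0,0,0,0.015],[-0.03,0,0,0,0,0,0.015],[-0.03,0,0,0,0,0,0.015]]]}}

```text
t: 13.6
tool_pos: [0.4099, 0.1443, 0.1119]
tool_rot: [0.145, 1.571, -0.14]
contact_force: [-0.3, -0.3, -0.3]
opening: 0.0261
```

Emit:
{"op": "arm_command", "data": {"plan": [[[-0.04,0,0,-4,0,0,0.015],[-0.04,0,0.002,-4,0,0,0.015],[-0.04,-0.01,0.002,-2,0,0,0.015],[-0.04,-0.02,0.002,0,0,0,0.015],[-0.03,-0.03,0,0,0,0,0.015],[-0.01,-0.04,0,0,0,0,0.015],[0,-0.041,0,0,0,0,0.015],[0,-0.041,0,0,0,0,0.015],[0,-0.041,0,0,0,0,0.015],[0,-0.041,0,0,0,0,0.015],[0,-0.041,0.01,0,0,0,0.015],[0,-0.04,0.015,0,0,0,0.015],[0,-0.04,0.02,0,0,0,0.015],[0,-0.035,0.02,0,0,0,0.015],[0,-0.01,0.01,0,0,0,0.015],[0,0,0,0,0,0,0.015],[0,0,0,0,0,0,0.015]]]}}

```text
t: 15.02
tool_pos: [0.4916, -0.2914, 0.3256]
tool_rot: [-0.005, 1.556, 0.004]
contact_force: [-0.6, -0.4, -0.5]
opening: 0.0256
```

```bash
python3 go.py 0.488 -0.335 0.10 0;
```

```text
t 15.0167 shift [ 0.2255 -0.0435 -0.0073] turn [0.33 0.87 0.03] after-turn axes shift [ 0.2256 -0.0436 -0.0036]
```

Emit:
{"op": "arm_command", "data": {"plan": [[[0.01,-0.022,-0.005,0,0.8,0,0.015],[0.03,-0.022,-0.005,0,0,0,0.015],[0.03,-0.005,-0.002,0,0,0,0.015],[0.03,0,-0.002,0,0,0,0.015],[0.03,0,0,0,0,0,0.015],[0.03,0,0,0,0,0,0.015],[0.02,0,0,0,0,0,0.015],[0,0,0,0,0,0,0.015]]]}}

```text
t: 15.68
tool_pos: [0.4775, -0.3344, 0.1443]
tool_rot: [-0.015, 1.563, 0.008]
contact_force: [-0.3, 0.8, -0.9]
opening: 0.0256
```

```bash
python3 go.py 0.488 -0.335 0.06 0;
```

```text
t 15.6833 shift [ 0.0844 -0.0004  0.0099] turn [0.84 0.42 0.27] after-turn axes shift [ 0.0843 -0.0006  0.0105]
```

Emit:
{"op": "arm_command", "data": {"plan": [[[0.02,0,0.01,0,0,0,0.015],[0.025,0,0,0,0,0,0.015],[0.025,0,0,0,0,0,0.015],[0.008,0,0,0,0,0,0.015],[0,0,0,0,0,0,0.015],[0,0,0,0,0,0,0.045],[0,0,0,0,0,0,0.045],[0,0,0,0,0,0,0.045],[0,0,0,0,0,0,0.045],[-0.03,0,0,0,0,0,0.045],[-0.04,0,0,0,0,0,0.045],[-0.04,0,0,0,0,0,0.045],[-0.04,0,0,0,0,0,0.045],[-0.04,0,0,0,0,0,0.045],[-0.04,0,0,0,0,0,0.045],[-0.02,0.01,-0.02,0,0,0,0.045],[0,0.03,-0.02,0,0,0,0.06],[0,0.04,-0.02,0,0,0,0.06],[0,0.04,-0.01,0,0,0,0.06]]]}}

```text
t: 17.27
tool_pos: [0.4147, -0.2139, 0.3489]
tool_rot: [-0.033, 1.537, -0.013]
contact_force: [1.5, 0.1, 0.0]
opening: 0.0598
```

```bash
python3 go.py 0.42 0.3 0.30 0; python3 - <<'E'
from h import *
M,im=snap("top");mk("top",M,["curd0"],k=9); bars("top",M,im,amin=15)
E
```

```text
t 17.2667 shift [0.0342 0.515  0.0104] turn [0.72 1.95 1.67] after-turn axes shift [0.0489 0.5139 0.0053]
top curd0 0.72 [ 0.3391  0.3748 -0.0007] [207. 263.]
top curd0 0.71 [ 0.4201  0.3013 -0.0026] [231. 239.]
top curd0 0.7 [0.4795 0.4528 0.0028] [187. 220.]
top curd0 0.66 [ 0.4796  0.2221 -0.0008] [256. 221.]
top curd0 0.52 [ 0.526   0.3058 -0.002 ] [232. 207.]
bar x 0.4211 y 0.3061  39x13 mm yaw 3.6 px [228. 238.]
bar x 0.6873 y -0.2220  84x73 mm yaw 72.7 px [390. 160.]
bar x 0.7446 y 0.0526  87x70 mm yaw 63.4 px [308. 145.]
```

Last bar, at (0.423, 0.302), yaw −1.

Emit:
{"op": "arm_command", "data": {"plan": [[[0,0.04,0,0.7,1.9,1.6,0.06],[0,0.04,0,0,0,0,0.06],[0,0.04,0,0,0,0,0.06],[0,0.04,0,0,0,0,0.06],[0,0.04,0,0,0,0,0.06],[0,0.04,0,0,0,0,0.06],[0,0.04,0,0,0,0,0.06],[0,0.04,0,0,0,0,0.06],[0,0.04,0,0,0,0,0.06],[0,0.04,0,0,0,0,0.06],[0.02,0.035,0,0,0,0,0.06],[0.035,0.03,0,0,0,0,0.06],[0.035,0.015,0,0,0,0,0.06],[0.04,0,0,0,0,0,0.06],[0.04,0,0,0,0,0,0.06],[0.04,0,0,0,0,0,0.06],[0.03,0,0,0,0,0,0.06],[0,0,0,0,0,0,0.06],[0,0,0,0,0,0,0.06]]]}}

```text
t: 18.95
tool_pos: [0.4298, 0.2891, 0.1227]
tool_rot: [0.003, 1.523, 0.005]
contact_force: [0.8, -0.4, 0.2]
opening: 0.06
```

```bash
python3 - <<'E'
from h import *
M,im=snap("wrist"); bars("wrist",M,im)
E
python3 go.py 0.423 0.302 0.005 -1;
```

```text
bar x 0.4232 y 0.3027  47x25 mm yaw -1.4 px [338. 176.]
bar x 0.3424 y 0.3729  33x3 mm yaw -37.1 px [438.  70.]
t 19.0 shift [ 0.1174  0.0125 -0.0123] turn [ 1.06  2.74 -0.29] after-turn axes shift [ 0.1178  0.0129 -0.0069]
```

Emit:
{"op": "arm_command", "data": {"plan": [[[0.01,0.006,-0.007,1,2.7,-0.3,0.06],[0.02,0.006,0,0,0,0,0.06],[0.02,0,0,0,0,0,0.06],[0.02,0,-0.002,0,0,0,0.06],[0.012,0,-0.002,0,0,0,0.06],[0.012,0,0,0,0,0,0.06],[0,0,0,0,0,0,0.06]]]}}

```text
t: 19.58
tool_pos: [0.436, 0.3089, 0.0488]
tool_rot: [0.028, 1.537, -0.002]
contact_force: [-1.0, 0.8, 0.0]
opening: 0.0601
```

```bash
python3 go.py 0.423 0.3027 0.005 -1;
```

```text
t 19.5833 shift [ 0.0432 -0.0072 -0.0143] turn [-0.1  1.9 -1. ] after-turn axes shift [ 0.0438 -0.0064 -0.0128]
```

Emit:
{"op": "arm_command", "data": {"plan": [[[0,-0.006,-0.013,0,1.9,-1,0.06],[0.01,-0.001,-0.004,0,0,0,0.06],[0.01,-0.001,-0.003,0,0,0,0.06],[0.01,0,-0.002,0,0,0,0.06],[0.008,0,-0.002,0,0,0,0.06],[0,0,0,0,0,0,0.06]]]}}

```text
t: 20.08
tool_pos: [0.4164, 0.3036, 0.0133]
tool_rot: [0.02, 1.559, -0.011]
contact_force: [0.1, 0.3, -0.3]
opening: 0.0601
```

```bash
python3 go.py 0.423 0.3027 0.005 -1;
```

```text
t 20.0833 shift [ 0.0083 -0.0008  0.0065] turn [-0.13  0.65 -0.35] after-turn axes shift [ 0.0083 -0.0008  0.0066]
```

Emit:
{"op": "arm_command", "data": {"plan": [[[0.005,-0.001,0.005,0,0,0,0.06],[0.004,0,0.001,0,0,0,0.06],[0,0,0,0,0,0,0.06],[0,0,0,0,0,0,0.015],[0,0,0,0,0,0,0.015],[0,0,0,0,0,0,0.015],[0,0,0,0,0,0,0.015],[0,0,0,0,0,0,0.015],[0,0,0,0,0,0,0.015],[-0.02,0,0,0,0,0,0.015],[-0.03,0,0,0,0,0,0.015],[-0.04,0,0,0,0,0,0.015],[-0.04,0,0,0,0,0,0.015],[-0.04,0,0,0,0,0,0.015],[-0.04,0,0,0,0,0,0.015],[-0.04,0,0,0,0,0,0.015],[-0.04,0,0,0,0,0,0.015],[0,-0.01,0,0,0,0,0.015]]]}}

```text
t: 21.58
tool_pos: [0.4161, 0.2897, 0.302]
tool_rot: [0.015, 1.569, -0.013]
contact_force: [1.5, 0.4, 0.5]
opening: 0.0261
```

```bash
python3 go.py 0.42 -0.336 0.30 0;
```

```text
t 21.5833 shift [ 0.0012 -0.6255  0.0152] turn [-1.04  0.12 -0.08] after-turn axes shift [ 0.002  -0.6257  0.0039]
```

Emit:
{"op": "arm_command", "data": {"plan": [[[0,-0.03,0,-1,0,0,0.015],[0,-0.041,0,0,0,0,0.015],[0,-0.041,0,0,0,0,0.015],[0,-0.041,0,0,0,0,0.015],[0,-0.041,0,0,0,0,0.015],[0,-0.041,0,0,0,0,0.015],[0,-0.041,0,0,0,0,0.015],[0,-0.041,0,0,0,0,0.015],[0,-0.041,0,0,0,0,0.015],[0,-0.041,0,0,0,0,0.015],[0,-0.041,0,0,0,0,0.015],[0,-0.04,0.01,0,0,0,0.015],[0,-0.04,0.015,0,0,0,0.015],[0,-0.04,0.02,0,0,0,0.015],[0,-0.035,0.02,0,0,0,0.015],[0,-0.02,0,0,0,0,0.015],[0,0,0,0,0,0,0.015],[0,0,0,0,0,0,0.015]]]}}

```text
t: 23.08
tool_pos: [0.4782, -0.3379, 0.3009]
tool_rot: [0.001, 1.552, 0.006]
contact_force: [-0.4, -0.3, -1.0]
opening: 0.0264
```

```bash
python3 go.py 0.488 -0.335 0.10 0;
```

```text
t 23.0833 shift [0.201  0.0019 0.0059] turn [ 0.19  1.1  -0.26] after-turn axes shift [0.2009 0.0029 0.0098]
```

Emit:
{"op": "arm_command", "data": {"plan": [[[0.02,0.001,0.006,0,1,0,0.015],[0.03,0,0.004,0,0,0,0.015],[0.03,0,0,0,0,0,0.015],[0.03,0,0,0,0,0,0.015],[0.03,0,0,0,0,0,0.015],[0.02,0,0,0,0,0,0.015],[0,0,0,0,0,0,0.015]]]}}

```text
t: 23.67
tool_pos: [0.49, -0.3303, 0.1393]
tool_rot: [-0.006, 1.563, 0.007]
contact_force: [-0.4, 1.2, -1.5]
opening: 0.0262
```

```bash
python3 go.py 0.488 -0.335 0.065 0;
```

```text
t 23.6667 shift [ 0.0743 -0.0046 -0.0026] turn [ 0.48  0.47 -0.  ] after-turn axes shift [ 0.0743 -0.0047 -0.002 ]
```

Emit:
{"op": "arm_command", "data": {"plan": [[[0.02,-0.005,-0.002,0,0,0,0.015],[0.025,0,0,0,0,0,0.015],[0.02,0,0,0,0,0,0.015],[0.005,0,0,0,0,0,0.015],[0,0,0,0,0,0,0.015],[0,0,0,0,0,0,0.045],[0,0,0,0,0,0,0.045],[0,0,0,0,0,0,0.045],[0,0,0,0,0,0,0.045],[-0.03,0,0,0,0,0,0.045],[-0.04,0,0,0,0,0,0.045],[-0.04,0,0,0,0,0,0.045],[-0.04,0,0,0,0,0,0.045],[-0.04,0,0,0,0,0,0.045],[-0.03,0,0,0,0,0,0.045],[0,0,0,0,0,0,0.045],[0,0,0,0,0,0,0.045]]]}}

```text
t: 25.08
tool_pos: [0.4889, -0.3316, 0.3187]
tool_rot: [-0.024, 1.543, -0.001]
contact_force: [0.3, 0.3, -0.6]
opening: 0.0452
```

```bash
python3 - <<'E'
from h import *
M,im=snap("wrist","w3.png"); mk("wrist",M,["pail","bail_bar","hook_seat","lift"])
r=cut_out("wrist","bail_bar")
for x in r[:2]:
    ys,xs=np.nonzero(x["mask"]); print(x["conf"],len(xs),xs.min(),xs.max(),ys.min(),ys.max())
M,im=snap("top"); mk("top",M,["pail","bail_bar","hook_seat","lift","curd0"],k=7)
E
python3 go.py 0.379 -0.293 0.068 -22;
```

```text
wrist pail 0.82 [ 0.485  -0.3353  0.0012] [322. 135.]
wrist bail_bar 0.79 [ 0.3776 -0.295   0.0936] [361.  50.]
wrist lift 0.66 [ 0.6165 -0.0353  0.0011] [509. 221.]
0.55 2090 260 405 31 174
0.27 5663 566 639 197 374
top pail 0.76 [ 0.4872 -0.3413 -0.0058] [426. 222.]
top bail_bar 0.68 [ 0.3652  0.0175 -0.0008] [316. 257.]
top bail_bar 0.55 [ 6.326e-01  3.198e-01 -6.000e-04] [229. 176.]
top hook_seat 0.61 [ 0.4994 -0.0386  0.223 ] [335. 205.]
top lift 0.89 [ 0.6143 -0.0364 -0.0062] [334. 183.]
top curd0 0.72 [0.4751 0.4555 0.0068] [185. 221.]
top curd0 0.62 [ 0.3415  0.373  -0.0012] [208. 263.]
top curd0 0.58 [ 0.6326  0.3235 -0.0033] [228. 177.]
top curd0 0.53 [ 0.5252  0.3025 -0.0032] [233. 208.]
top curd0 0.51 [ 4.803e-01  2.205e-01 -2.000e-04] [256. 221.]
top curd0 0.39 [ 0.5113 -0.3382  0.0017] [425. 215.]
t 25.6833 shift [ 0.2437  0.0424 -0.1142] turn [22.82  1.42  0.41] after-turn axes shift [ 0.2467 -0.0057 -0.1154]
```

View pics/w3.png

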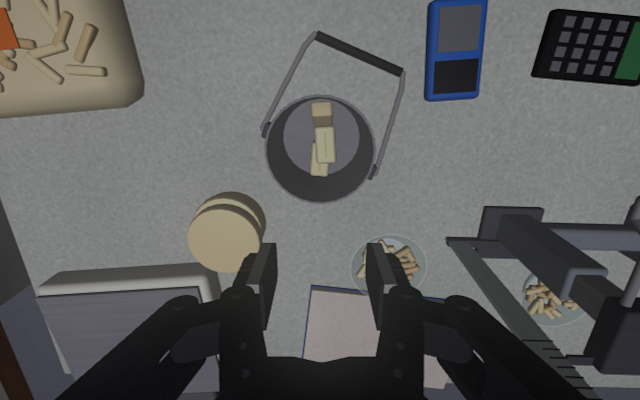

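w3 shows all three cream bars in the pail at pixels (321,140). The bail bar runs from (316,37) to (402,72). I'll compute its grasp.

```bash
python3 - <<'E'
from h import *
np.set_printoptions(suppress=True)
o=ctrl.get_obs(); print(np.degrees(o["q"]).round(1))
M=T("wrist"); A=ray("wrist",M,314,36,.088);B=ray("wrist",M,404,72,.088); m=(A+B)/2;d=B-A
print(A,B,m,np.linalg.norm(d),"bar dir deg",np.degrees(np.arctan2(d[1],d[0])))
# rim ellipse centre at z=.095, from pivots
P=ray("wrist",M,266,130,.088);Q=ray("wrist",M,374,173,.088);print(P,Q,(P+Q)/2,np.linalg.norm(P-Q))
# lift yaw from top & side
L=[];S=[];Wx=[];K=[];Pt=[];C=[]
for c in ["top","side"]:
  for i in range(2):
    Mc,_=snap(c)
    for n,l in [("lift",L),("hook_seat",S),("wheel_axis",Wx),("crank_knob",K),("pointer",Pt),("clip",C)]:
        r=mark_of(c,n)
        if r and r[0]["conf"]>.4:l.append(w(Mc,r[0]["at"]))
for n,l in zip("lift seat axis knob pointer clip".split(),[L,S,Wx,K,Pt,C]): print(n,np.median(l,0).round(4) if l else None,len(l), np.std(l,0).round(4) if l else "")
E
```

```text
[ -41.5   -4.8   92.3    0.4   91.1 -132.4]
[ 0.3627482  -0.34286491  0.088     ] [ 0.3968353  -0.24477835  0.088     ] [ 0.37979175 -0.29382163  0.088     ] 0.10384076000883335 bar dir deg 70.83660698601823
[ 0.46178802 -0.3980817   0.088     ] [ 0.51173204 -0.26917635  0.088     ] [ 0.48676003 -0.33362903  0.088     ] 0.1382425150042768
lift [ 0.6167 -0.0364 -0.0008] 4 [0.0013 0.0008 0.0012]
seat [ 0.5014 -0.0375  0.2227] 4 [0.002  0.0011 0.0019]
axis [0.6208 0.1807 0.1177] 2 [0.0029 0.0029 0.002 ]
knob [0.5883 0.2172 0.1282] 4 [0.0009 0.0017 0.0021]
pointer [ 0.6463 -0.0992  0.2344] 4 [0.002  0.0018 0.0011]
clip [ 0.643  -0.1169  0.294 ] 3 [0.0752 0.1025 0.1384]
```

Emit:
{"op": "arm_command", "data": {"plan": [[[0,0.012,-0.035,0,1.4,0.4,0.04],[0,0.012,-0.035,0,0,0,0.04],[0,0.012,-0.035,0,0,0,0.04],[0,0,0,7,0,0,0.04],[0,0,0,7,0,0,0.04],[0,0,0,7,0,0,0.04],[0,0,0,7,0,0,0.04],[0,0,0,7,0,0,0.04],[0,0,0,7,0,0,0.04],[0,0,0,7,0,0,0.04],[0,0,0,7,0,0,0.04],[0,0,0,7,0,0,0.04],[0,0,0,7,0,0,0.04],[0,0,0,7,0,0,0.04],[0,0,0,7,0,0,0.04],[0,0,0,7,0,0,0.04],[0,0,0,7,0,0,0.04],[0,0,0,7,0,0,0.04]]]}}

```text
t: 28.58
tool_pos: [0.3768, -0.2938, 0.3124]
tool_rot: [1.414, 1.056, -1.423]
contact_force: [0.1, 0.1, -0.4]
opening: 0.04
```

```bash
python3 go.py 0.380 -0.294 0.069 -110;python3 - <<'E'
from h import *
M,im=snap("wrist"); mk("wrist",M,["pail","bail_bar"])
E
```

```text
t 28.5833 shift [ 0.2434  0.0035 -0.002 ] turn [3.42 0.32 0.07] after-turn axes shift [ 0.2434  0.0031 -0.0009]
wrist pail 0.57 [ 0.4876 -0.3354  0.0036] [402. 150.]
wrist bail_bar 0.89 [ 0.3758 -0.2951  0.0888] [320. 159.]
```

Emit:
{"op": "arm_command", "data": {"plan": [[[0.02,0.002,-0.001,3.4,0.3,0,0.04],[0.03,0,0,0,0,0,0.04],[0.03,0,0,0,0,0,0.04],[0.03,0,0,0,0,0,0.04],[0.03,0,0,0,0,0,0.04],[0.02,0,0,0,0,0,0.04],[0,0,0,0,0,0,0.04]]]}}

```text
t: 29.32
tool_pos: [0.381, -0.2957, 0.151]
tool_rot: [1.438, 1.031, -1.437]
contact_force: [-0.6, 0.8, -0.1]
opening: 0.0396
```

```bash
python3 go.py 0.379 -0.294 0.069 -110;python3 - <<'E'
from h import *
M,im=snap("wrist","w4.png"); mk("wrist",M,["bail_bar"])
E
```

```text
t 29.3167 shift [ 0.0819 -0.0031 -0.0014] turn [ 1.74  0.29 -0.48] after-turn axes shift [ 0.082  -0.0025 -0.0009]
```

View pics/w4.png

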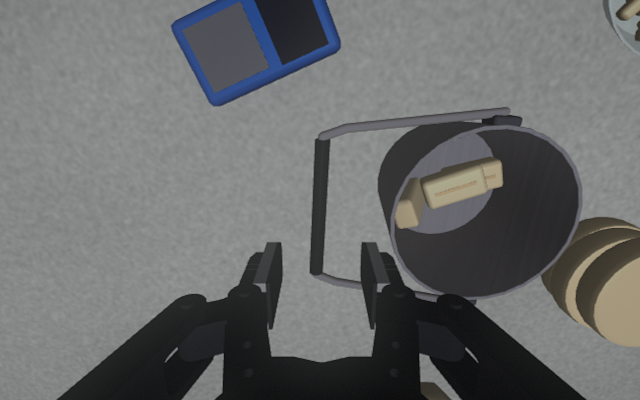

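w4 shows the bail bar from (322,138) to (316,274), centred between the fingers in column 321.

```bash
python3 - <<'E'
from h import *
M=T("wrist"); print(ray("wrist",M,322,138,.088),ray("wrist",M,316,274,.088),ray("wrist",M,319,206,.088))
E
```

```text
[ 0.40052071 -0.25135631  0.088     ] [ 0.36304168 -0.34974     0.088     ] [ 0.38321615 -0.29678135  0.088     ]
```

Emit:
{"op": "arm_command", "data": {"plan": [[[0.01,0,0,1.7,0.3,-0.5,0.04],[0.02,0,0,0,0,0,0.04],[0.02,0,0,0,0,0,0.04],[0.015,0,0,0,0,0,0.04],[0.008,0,0,0,0,0,0.04],[0,0,0,0,0,0,0.04],[0,0,0,0,0,0,0.04]]]}}

```text
t: 30.0
tool_pos: [0.3924, -0.3076, 0.0988]
tool_rot: [1.453, 0.989, -1.444]
contact_force: [0.8, -0.4, -0.2]
opening: 0.0402
```

```bash
python3 go.py 0.379 -0.294 0.069 -110
```

```text
t 30.0 shift [ 0.0291 -0.0182 -0.0088] turn [ 0.37  0.94 -1.85] after-turn axes shift [ 0.0298 -0.0173 -0.0082]
```

Emit:
{"op": "arm_command", "data": {"plan": [[[0,-0.013,-0.007,0.4,0.9,-1.8,0.04],[0,0,0,0,0,0,0.04]]]}}

```text
t: 30.17
tool_pos: [0.384, -0.2981, 0.1021]
tool_rot: [1.461, 1.018, -1.46]
contact_force: [-0.6, 0.6, -0.9]
opening: 0.04
```

```bash
python3 go.py 0.382 -0.2965 0.069 -110
```

```text
t 30.1667 shift [ 0.0331 -0.0026 -0.0009] turn [ 0.    0.15 -0.27] after-turn axes shift [ 0.0331 -0.0024 -0.0008]
```

Emit:
{"op": "arm_command", "data": {"plan": [[[0.008,-0.003,-0.001,0,0,0,0.04],[0.008,-0.001,0,0,0,0,0.04],[0.008,-0.001,0,0,0,0,0.04],[0.007,-0.001,0,0,0,0,0.04],[0,0,0,0,0,0,0.04]]]}}

```text
t: 30.58
tool_pos: [0.3812, -0.2981, 0.0727]
tool_rot: [1.459, 1.006, -1.455]
contact_force: [-0.1, -0.0, -0.4]
opening: 0.04
```

```bash
python3 go.py 0.382 -0.2965 0.069 -110
```

```text
t 30.5833 shift [ 0.0037  0.0001 -0.0018] turn [ 0.07  0.44 -0.85] after-turn axes shift [ 0.0037  0.0002 -0.0018]
```

Emit:
{"op": "arm_command", "data": {"plan": [[[0.003,0,-0.002,0,0,0,0.04],[0,0,0,0,0,0,0.002],[0,0,0,0,0,0,0.002],[0,0,0,0,0,0,0.002],[0,0,0,0,0,0,0.002],[0,0,0,0,0,0,0.002],[0,0,0,0,0,0,0.002]]], "squeeze": 70}}

```text
t: 31.17
tool_pos: [0.3812, -0.2957, 0.068]
tool_rot: [1.459, 1.009, -1.457]
contact_force: [0.1, -0.1, -0.4]
opening: 0.008
```

```bash
python3 go.py 0.487 -0.334 0.184 -110
```

```text
t 31.1667 shift [-0.1146  0.1139  0.0007] turn [ 0.04  0.4  -0.69] after-turn axes shift [-0.116   0.1125 -0.0002]
```

Emit:
{"op": "arm_command", "data": {"plan": [[[-0.01,0.0005,0,0,0,0,0.002],[-0.01,0.001,0,0,0,0,0.002],[-0.01,0.002,0,0,0,0,0.002],[-0.0095,0.003,0,0,0,0,0.002],[-0.009,0.004,0,0,0,0,0.002],[-0.009,0.0045,0,0,0,0,0.002]]]}}

```text
t: 31.67
tool_pos: [0.3965, -0.3008, 0.1312]
tool_rot: [1.46, 1.005, -1.455]
contact_force: [2.3, -0.7, -2.9]
opening: 0.0081
```

```bash
cat > bail.py <<'E'
from h import *
o=ctrl.get_obs(); p=o["tool_pos"]+[0,0,.019]; d=p-np.array([.487,-.334,.088]); ax=np.array([np.cos(np.radians(-20)),np.sin(np.radians(-20))])
u=d[:2]@ax; v=d[:2]@[-ax[1],ax[0]]
print("along pail x",u.round(4),"lateral",v.round(4),"up",d[2].round(4),"r",np.hypot(u,d[2]).round(4),"theta",np.degrees(np.arctan2(d[2],-u)).round(1),"F",np.round(o["contact_force"],1),o["opening"])
E
python3 bail.py;python3 go.py 0.487 -0.334 0.184 -110
```

```text
along pail x -0.0964 lateral 0.0002 up 0.0622 r 0.1147 theta 32.8 F [ 2.3 -0.7 -2.9] 0.008061236509223902
t 31.6667 shift [-0.0513  0.0972  0.0006] turn [ 0.    0.43 -0.92] after-turn axes shift [-0.0528  0.0964  0.0002]
```

Emit:
{"op": "arm_command", "data": {"plan": [[[-0.0074,0.0052,0,0,0,0,0.002],[-0.0069,0.0058,0,0,0,0,0.002],[-0.0065,0.0063,0,0,0,0,0.002],[-0.006,0.0068,0,0,0,0,0.002],[-0.0054,0.0072,0,0,0,0,0.002],[-0.0048,0.0076,0,0,0,0,0.002]]]}}

```text
t: 32.17
tool_pos: [0.4363, -0.3146, 0.1735]
tool_rot: [1.46, 1.005, -1.454]
contact_force: [0.6, -0.2, -3.2]
opening: 0.0075
```

```bash
python3 bail.py;python3 go.py 0.487 -0.334 0.184 -110
```

```text
along pail x -0.0542 lateral 0.0009 up 0.1045 r 0.1178 theta 62.6 F [ 0.6 -0.2 -3.2] 0.0075326052079060304
t 32.1667 shift [-0.0096  0.0544  0.001 ] turn [ 0.04  0.42 -0.92] after-turn axes shift [-0.0105  0.0542  0.0009]
```

Emit:
{"op": "arm_command", "data": {"plan": [[[-0.0015,0.008,0,0,0,0,0.002],[-0.002,0.009,0,0.3,0,-0.5,0.002],[-0.002,0.009,0,0,0,0,0.002],[-0.001,0.009,0,0,0,0,0.002],[-0.001,0.009,0,0,0,0,0.002],[0,0.008,0,0,0,0,0.002],[0,0,0,0,0,0,0.002]]]}}

```text
t: 32.75
tool_pos: [0.4903, -0.3345, 0.1822]
tool_rot: [1.458, 1.015, -1.467]
contact_force: [-0.4, -1.9, -0.2]
opening: 0.0076
```

```bash
python3 bail.py;python3 - <<'E'
from h import *
M,im=snap("side","s1.png"); mk("side",M,["pail","bail_bar"])
im=cv2.imread("pics/s1.png"); cv2.imwrite("pics/s1c.png",cv2.resize(im[100:260,230:430],None,fx=3,fy=3,interpolation=cv2.INTER_CUBIC))
E
```

```text
along pail x 0.0033 lateral 0.0007 up 0.1132 r 0.1132 theta 91.7 F [-0.4 -1.9 -0.2] 0.0076377204663647625
side pail 0.56 [ 0.4778 -0.3296  0.0011] [343. 174.]
side pail 0.39 [0.6192 0.1843 0.1166] [283. 277.]
side bail_bar 0.4 [ 0.4893 -0.332   0.1962] [342. 129.]
```

View pics/s1c.png

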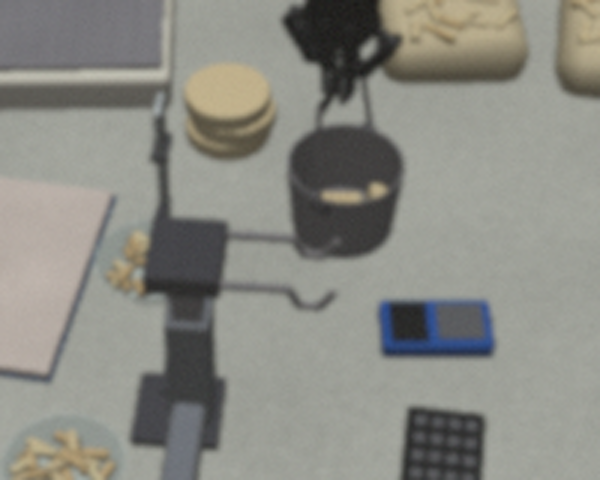

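The bail is upright and the pail stands with its bars in it, rim at crop (345,165). I'll lift gently.

Emit:
{"op": "arm_command", "data": {"plan": [[[-0.006,-0.001,0,0,0,0,0.002],[-0.01,0,0,0,0,0,0.002],[-0.012,0,0,0,0,0,0.002],[-0.014,0,0,0,0,0,0.002],[-0.014,0,0,0,0,0,0.002],[-0.012,0,0,0,0,0,0.002],[-0.008,0,0,0,0,0,0.002],[0,0,0,0,0,0,0.002],[0,0,0,0,0,0,0.002]]], "squeeze": 100}}

```text
t: 33.65
tool_pos: [0.4852, -0.33, 0.2632]
tool_rot: [1.461, 1.022, -1.469]
contact_force: [-0.8, 0.5, -5.7]
opening: 0.0072
```

```bash
python3 bail.py;python3 go.py 0.425 -0.2 0.262 -90.5
```

```text
along pail x -0.0031 lateral 0.0031 up 0.1942 r 0.1943 theta 89.1 F [-0.8  0.5 -5.7] 0.007151338773871792
t 33.65 shift [ 0.0013 -0.1015 -0.1012] turn [-19.76   0.13   0.23] after-turn axes shift [ 0.0012 -0.0613 -0.1295]
```

Emit:
{"op": "arm_command", "data": {"plan": [[[0,-0.004,-0.005,-1,0,0,0.002],[0,-0.008,-0.01,-2,0,0,0.002],[0,-0.009,-0.012,-2,0,0,0.002],[0,-0.009,-0.012,-2,0,0,0.002],[0,-0.009,-0.013,-2,0,0,0.002],[0,-0.009,-0.013,-2,0,0,0.002],[0,-0.009,-0.013,-2,0,0,0.002],[0,-0.009,-0.013,-2,0,0,0.002],[0,-0.008,-0.013,-2,0,0,0.002],[0,-0.006,-0.012,-2,0,0,0.002],[0,-0.003,-0.01,-1,0,0,0.002],[0,0,-0.006,0,0,0,0.002],[0,0,0,0,0,0,0.002]]]}}

```text
t: 34.73
tool_pos: [0.4136, -0.1654, 0.2508]
tool_rot: [1.186, 1.252, -1.191]
contact_force: [0.8, -0.3, -5.4]
opening: 0.007
```

```bash
python3 go.py 0.42 -0.037 0.262 -90.5
```

```text
t 34.7333 shift [-0.0094  0.0106 -0.1283] turn [ 2.47 -0.9   1.18] after-turn axes shift [-0.0112  0.0053 -0.1284]
```

Emit:
{"op": "arm_command", "data": {"plan": [[[-0.004,0,-0.006,0.5,-0.4,0.5,0.002],[-0.004,0,-0.01,1,-0.5,0.6,0.002],[-0.003,0.001,-0.013,1,0,0,0.002],[-0.002,0.001,-0.014,0,0,0,0.002],[-0.001,0.001,-0.014,0,0,0,0.002],[0,0.001,-0.014,0,0,0,0.002],[0,0,-0.014,0,0,0,0.002],[0,0,-0.014,0,0,0,0.002],[0,0,-0.012,0,0,0,0.002],[0,0,-0.01,0,0,0,0.002],[0,0,-0.006,0,0,0,0.002],[0,0,0,0,0,0,0.002]]]}}

```text
t: 35.73
tool_pos: [0.4216, -0.0335, 0.2686]
tool_rot: [1.226, 1.19, -1.223]
contact_force: [-0.3, -0.7, -6.1]
opening: 0.0069
```

```bash
python3 go.py 0.5014 -0.037 0.2617 -90.5; python3 - <<'E'
from h import *
for c in ["top","side","wrist"]:
    M,im=snap(c,c+"2.png"); mk(c,M,["bail_bar","hook_seat","hook_tip","pail"],k=1)
E
```

```text
t 35.7333 shift [0.0075 0.0798 0.0016] turn [-0.8   0.26 -0.42] after-turn axes shift [0.0069 0.0798 0.0028]
top hook_seat 0.55 [ 0.4968 -0.0363  0.2185] [334. 206.]
top pail 0.91 [ 0.4234 -0.0349  0.0822] [333. 237.]
side bail_bar 0.71 [ 0.4175 -0.0317  0.2838] [366. 178.]
side hook_seat 0.9 [ 0.5043 -0.0382  0.2226] [333. 190.]
side hook_tip 0.6 [ 0.4798 -0.0348  0.2336] [342. 189.]
side pail 0.74 [ 0.4214 -0.0318  0.0845] [360. 226.]
wrist bail_bar 0.92 [ 0.4212 -0.0355  0.288 ] [319. 279.]
wrist pail 0.57 [ 0.4202 -0.0323  0.0851] [318. 164.]
```

View pics/wrist2.png

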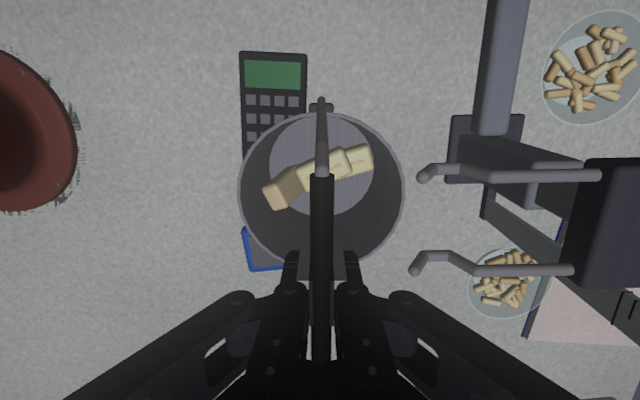

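wrist2 shows the pail hanging level with 3 bars. The bail bar is vertical at column 320, and the hook tips are at (422,176) and (415,270).

```bash
python3 - <<'E'
from h import *
M=T("wrist")
for z in (.236,.232): a=ray("wrist",M,423,173,z);b=ray("wrist",M,415,268,z);print(a,b,(a+b)/2,a-b)
# crosshead joints of the prongs (15 mm above seat)
a=ray("wrist",M,600,175,.238);b=ray("wrist",M,573,270,.238);print(a,b,(a+b)/2)
# bar sleeve end near (322,176) at z .288
print(ray("wrist",M,322,176,.288))
E
```

```text
[ 0.48198469 -0.00124196  0.236     ] [ 0.48197776 -0.06442638  0.236     ] [ 0.48198122 -0.03283417  0.236     ] [6.93127245e-06 6.31844200e-02 0.00000000e+00]
[ 0.48333191 -0.00239595  0.232     ] [ 0.48332482 -0.06702879  0.232     ] [ 0.48332837 -0.03471237  0.232     ] [7.0901629e-06 6.4632841e-02 0.0000000e+00]
[ 0.58304013 -0.00459478  0.238     ] [ 0.58250578 -0.06759759  0.238     ] [ 0.58277295 -0.03609618  0.238     ]
[0.42362463 0.01360253 0.288     ]
```

Emit:
{"op": "arm_command", "data": {"plan": [[[0,0.005,0,-0.8,0.2,-0.4,0.002],[0,0.009,0,0,0,0,0.002],[0,0.01,0,0,0,0,0.002],[0,0.01,0,0,0,0,0.002],[0,0.01,0,0,0,0,0.002],[0,0.01,0,0,0,0,0.002],[0,0.01,0,0,0,0,0.002],[0,0.008,0,0,0,0,0.002],[0,0.005,0,0,0,0,0.002],[0,0,0,0,0,0,0.002],[0,0,0,0,0,0,0.002]]]}}

```text
t: 37.4
tool_pos: [0.5082, -0.0352, 0.2668]
tool_rot: [1.213, 1.206, -1.216]
contact_force: [0.3, -0.0, -5.3]
opening: 0.0069
```

```bash
python3 go.py 0.502 -0.0345 0.2037 -91; python3 - <<'E'
from h import *
for c in ["side","wrist"]:
    M,im=snap(c,c+"3.png"); mk(c,M,["bail_bar","hook_seat","hook_tip","pail"],k=1)
E
```

```text
t 37.4 shift [ 0.0631 -0.0061 -0.0007] turn [0.6  0.04 0.06] after-turn axes shift [ 0.0631 -0.0062 -0.0006]
side bail_bar 0.5 [ 0.5064 -0.035   0.2827] [332. 175.]
side hook_seat 0.56 [ 0.505  -0.0357  0.2259] [332. 190.]
side hook_tip 0.97 [ 0.4794 -0.0326  0.2372] [342. 188.]
side pail 0.77 [ 0.5242 -0.0341  0.0866] [325. 223.]
wrist bail_bar 0.75 [ 0.5062 -0.036   0.2878] [316. 280.]
wrist pail 0.78 [ 0.5015 -0.0343  0.0859] [315. 167.]
```

View pics/wrist3.png

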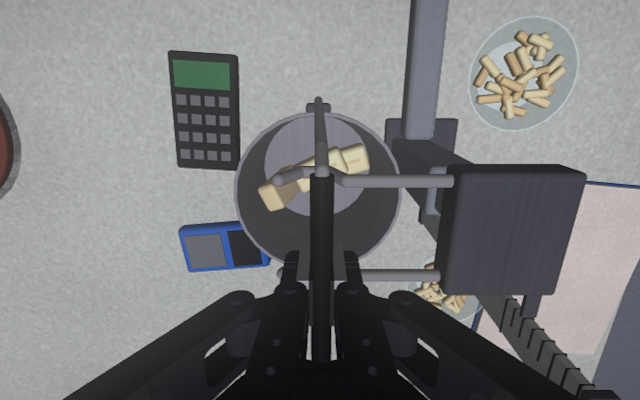

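wrist3 shows the bar over the trough: the far prong's tip is at (276,178), its rear bend at (345,181), and the bar at column 321.

```bash
python3 - <<'E'
from h import *
M=T("wrist")
print(ray("wrist",M,276,178,.2357),ray("wrist",M,345,181,.238),ray("wrist",M,452,182,.238))
for x in (.498,.502,.506): print(x,np.round(px("wrist",M,[x,-.003,.218])))
im=cv2.imread("pics/wrist3.png"); cv2.imwrite("pics/wrist3c.png",cv2.resize(im[140:300,240:400],None,fx=4,fy=4,interpolation=cv2.INTER_CUBIC))
E
```

```text
[ 0.48293966 -0.00283393  0.2357    ] [ 0.52247453 -0.00427406  0.238     ] [ 0.58348689 -0.00538519  0.238     ]
0.498 [304. 170.]
0.502 [310. 170.]
0.506 [317. 170.]
```

View pics/wrist3c.png

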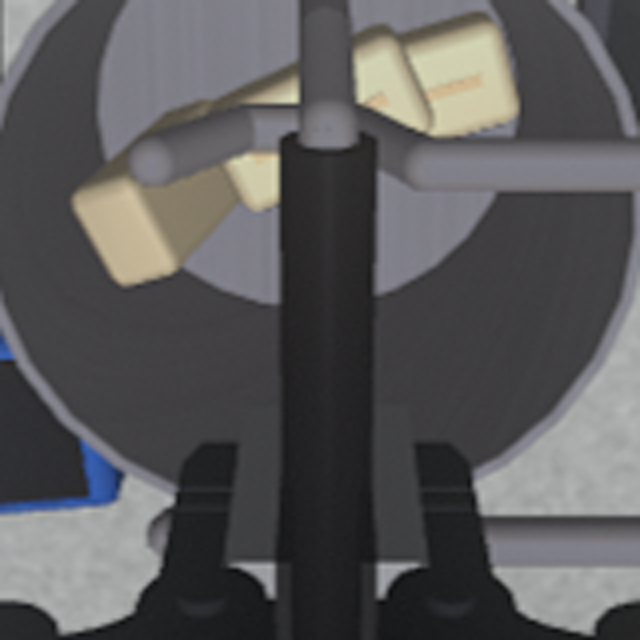

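Emit:
{"op": "arm_command", "data": {"plan": [[[0.004,-0.003,0,0.6,0,0,0.002],[0.007,-0.001,0,0,0,0,0.002],[0.007,-0.001,0,0,0,0,0.002],[0.007,0,0,0,0,0,0.002],[0.005,0,0,0,0,0,0.002],[0,0,0,0,0,0,0.002]]]}}

```text
t: 38.4
tool_pos: [0.5017, -0.0352, 0.2336]
tool_rot: [1.222, 1.2, -1.224]
contact_force: [-0.0, -0.0, -4.8]
opening: 0.0071
```

```bash
python3 go.py 0.504 -0.0345 0.2037 -91
```

```text
t 38.4 shift [ 0.0299  0.0023 -0.0008] turn [-0.09  0.05  0.02] after-turn axes shift [ 0.0299  0.0023 -0.0007]
```

Emit:
{"op": "arm_command", "data": {"plan": [[[0.004,0.002,0,0,0,0,0.002],[0.006,0,0,0,0,0,0.002],[0.006,0,0,0,0,0,0.002],[0.004,0,0,0,0,0,0.002],[0,0,0,0,0,0,0.002]]]}}

```text
t: 38.82
tool_pos: [0.5037, -0.0352, 0.2106]
tool_rot: [1.222, 1.201, -1.225]
contact_force: [-0.6, -1.1, -5.8]
opening: 0.0068
```

```bash
python3 go.py 0.504 -0.0345 0.2037 -91
```

```text
t 38.8167 shift [ 0.0069  0.0003 -0.0007] turn [-0.09  0.03  0.1 ] after-turn axes shift [ 0.0069  0.0003 -0.0007]
```

Emit:
{"op": "arm_command", "data": {"plan": [[[0.003,0,0,0,0,0,0.002],[0.003,0,0,0,0,0,0.002],[0.002,0,0,0,0,0,0.002],[0,0,0,0,0,0,0.002],[0,0,0,0,0,0,0.002]]]}}

```text
t: 39.23
tool_pos: [0.5042, -0.0353, 0.2026]
tool_rot: [1.222, 1.2, -1.224]
contact_force: [-0.7, 0.0, -4.4]
opening: 0.007
```

Emit:
{"op": "arm_command", "data": {"plan": [[[0.002,0,0,0,0,0,0.002],[0.002,0,0,0,0,0,0.002],[0,0,0,0,0,0,0.002],[0,0,0,0,0,0,0.002]]]}}

```text
t: 39.57
tool_pos: [0.5055, -0.0355, 0.2026]
tool_rot: [1.224, 1.196, -1.221]
contact_force: [-0.3, 0.2, -5.4]
opening: 0.0067
```

Emit:
{"op": "arm_command", "data": {"plan": [[[0.004,-0.001,0,0,0,0,0.002],[0.004,0,0,0,0,0,0.002],[0,0,0,0,0,0,0.002]]]}}

```text
t: 39.82
tool_pos: [0.5066, -0.0357, 0.2028]
tool_rot: [1.225, 1.191, -1.217]
contact_force: [0.3, -0.3, -5.1]
opening: 0.007
```

```bash
python3 - <<'E'
from h import *
print(ctrl.get_obs()["contact_force"])
for c in ["side","wrist"]:
    M,im=snap(c,c+"4.png"); mk(c,M,["bail_bar","hook_seat","hook_tip","pail"],k=1)
a=cv2.imread("pics/side4.png")[150:250,260:410]; cv2.imwrite("pics/side4c.png",cv2.resize(a,None,fx=5,fy=5,interpolation=cv2.INTER_CUBIC))
E
```

```text
[ 0.33254721 -0.30870263 -5.05220701]
side bail_bar 0.73 [ 0.5066 -0.0359  0.2196] [332. 191.]
side hook_seat 0.67 [ 0.5034 -0.0353  0.2241] [333. 191.]
side hook_tip 0.58 [ 0.4801 -0.0335  0.2338] [342. 189.]
side pail 0.96 [ 0.5067 -0.0317  0.0227] [330. 237.]
wrist bail_bar 0.69 [ 0.5059 -0.0366  0.2225] [318. 280.]
wrist pail 0.85 [ 0.5094 -0.0351  0.0172] [321. 166.]
```

View pics/side4c.png

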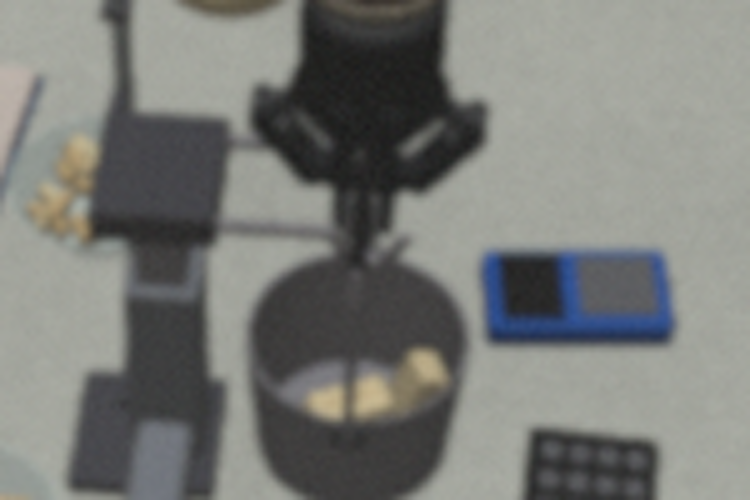

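Emit:
{"op": "arm_command", "data": {"plan": [[[0.006,-0.002,0,0,1.0,0,0.002]]]}}

```text
t: 40.4
tool_pos: [0.5069, -0.0355, 0.2013]
tool_rot: [1.241, 1.2, -1.203]
contact_force: [-8.9, 5.6, 37.6]
opening: 0.0072
```

Emit:
{"op": "arm_command", "data": {"plan": [[[0.006,0,0,0,0,0,0.002]]]}}

```text
t: 40.48
tool_pos: [0.5071, -0.0354, 0.201]
tool_rot: [1.241, 1.2, -1.203]
contact_force: [-23.8, 2.5, 31.2]
opening: 0.0065
```

```bash
python3 go.py 0.504 -0.0345 0.2037 -91
```

```text
t 40.4833 shift [-0.0027 -0.0031 -0.0009] turn [ 0.01 -0.87 -0.91] after-turn axes shift [-0.0027 -0.0031 -0.0009]
```

Firm contact: the bar sits in the trough. I'll relax the load and release.

Emit:
{"op": "arm_command", "data": {"plan": [[[-0.001,-0.003,0,0,-0.9,-0.9,0.002],[0,0,0,0,0,0,0.002],[0,0,0,0,0,0,0.002]]], "squeeze": 20}}

```text
t: 40.73
tool_pos: [0.5039, -0.0354, 0.2017]
tool_rot: [1.222, 1.2, -1.222]
contact_force: [-0.4, -0.6, 0.5]
opening: 0.0076
```

```bash
python3 go.py 0.504 -0.0345 0.2037 -91
```

```text
t 40.7333 shift [-0.002   0.     -0.0009] turn [-0.03  0.03 -0.03] after-turn axes shift [-0.002   0.     -0.0009]
```

Force is now about 0, so the hook carries the pail. I'll open gradually and go straight up.

Emit:
{"op": "arm_command", "data": {"plan": [[[0,0,0,0,0,0,0.012],[0,0,0,0,0,0,0.016],[0,0,0,0,0,0,0.022],[0,0,0,0,0,0,0.03],[0,0,0,0,0,0,0.03],[-0.01,0,0,0,0,0,0.03],[-0.015,0,0,0,0,0,0.03],[-0.02,0,0,0,0,0,0.03],[-0.03,0,0,0,0,0,0.03],[-0.03,0,0,0,0,0,0.03],[-0.03,0,0,0,0,0,0.03],[0,0,0,0,0,0,0.03]]]}}

```text
t: 41.73
tool_pos: [0.5027, -0.0354, 0.3419]
tool_rot: [1.223, 1.204, -1.225]
contact_force: [-0.2, 0.0, 0.8]
opening: 0.0297
```

```bash
python3 - <<'E'
from h import *
for c in ["side","top","wrist"]:
    M,im=snap(c,c+"5.png"); mk(c,M,["bail_bar","hook_seat","pail","pointer","clip","crank_knob","wheel_axis"],k=1)
a=cv2.imread("pics/side5.png")[100:310,220:420]; cv2.imwrite("pics/side5c.png",cv2.resize(a,None,fx=2.8,fy=2.8,interpolation=cv2.INTER_CUBIC))
print(np.degrees(ctrl.get_obs()["q"]).round(1))
E
```

```text
side bail_bar 0.7 [ 0.5004 -0.0348  0.2145] [334. 193.]
side hook_seat 0.86 [ 0.5065 -0.0363  0.2245] [332. 190.]
side pail 0.85 [ 0.5033 -0.0358  0.021 ] [331. 236.]
side pointer 0.8 [ 0.6446 -0.0976  0.2334] [284. 169.]
side clip 0.41 [ 0.6435 -0.1176  0.2942] [284. 148.]
side crank_knob 0.51 [ 0.5051 -0.0302  0.0444] [331. 233.]
side wheel_axis 0.75 [0.6203 0.1792 0.115 ] [283. 276.]
top bail_bar 0.59 [ 0.5008 -0.0337  0.2245] [334. 204.]
top hook_seat 0.55 [ 0.5003 -0.0385  0.2198] [335. 205.]
top pail 0.96 [ 0.5057 -0.0358  0.0149] [333. 214.]
top clip 0.71 [ 0.5048 -0.0367  0.0161] [334. 214.]
top crank_knob 0.67 [ 0.478  -0.0424  0.0516] [336. 221.]
top wheel_axis 0.96 [0.6194 0.1837 0.1231] [263. 171.]
wrist bail_bar 0.58 [ 0.502  -0.0327  0.2222] [324. 186.]
wrist pail 0.8 [ 0.5044 -0.0361  0.0193] [327. 147.]
wrist pointer 0.71 [ 0.6429 -0.1045  0.2337] [487. 266.]
wrist clip 0.64 [ 0.6486 -0.1229  0.2926] [531. 334.]
wrist crank_knob 0.74 [ 0.5032 -0.0346  0.0191] [326. 146.]
[-12.5 -15.7 100.1   0.   96.5 -11.4]
```

View pics/side5c.png

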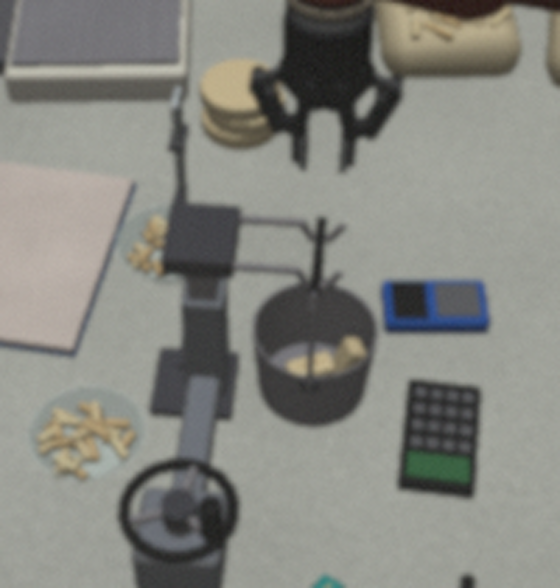

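The pail hangs on both prongs (bar at crop (318,250)) with its bars in it. The knob is at crop (212,515). I'll move to the handwheel.

Emit:
{"op": "arm_command", "data": {"plan": [[[0,0,-0.02,0,0,0,0.05],[0,0,-0.03,0,0,0,0.05],[0,0,-0.03,0,0,0,0.05],[0,0,-0.03,0,0,0,0.05],[0,0,-0.03,0,0,0,0.05],[0,0.015,-0.03,0,0,0,0.05],[0.01,0.02,-0.03,0,0,0,0.05],[0.02,0.02,-0.03,0,0,0,0.05],[0.03,0.02,-0.02,0,0,0,0.05],[0.03,0.01,0,0,0,0,0.05],[0.03,0,0,0,0,0,0.05],[0,0,0,0,0,0,0.05],[0,0,0,0,0,0,0.05]]]}}

```text
t: 44.02
tool_pos: [0.5953, 0.2268, 0.213]
tool_rot: [1.226, 1.207, -1.226]
contact_force: [0.9, 0.5, 0.9]
opening: 0.0494
```

```bash
python3 go.py 0.588 0.217 0.112 -91; python3 - <<'E'
from h import *
M,im=snap("wrist","w6.png"); mk("wrist",M,["crank_knob","wheel_axis","jar"],k=2)
M,im=snap("side"); mk("side",M,["crank_knob","wheel_axis"],k=1)
E
```

```text
t 44.0167 shift [ 0.1009 -0.0066  0.0105] turn [-0.2  -0.31  0.31] after-turn axes shift [ 0.101  -0.0072  0.0099]
wrist crank_knob 0.77 [0.5885 0.2158 0.1264] [312. 212.]
wrist wheel_axis 0.91 [0.6192 0.1819 0.1227] [351. 248.]
wrist jar 0.74 [ 0.632   0.3193 -0.0027] [354.  76.]
side crank_knob 0.43 [0.5832 0.2128 0.1322] [295. 284.]
side wheel_axis 0.67 [0.6195 0.1808 0.1185] [283. 276.]
```

View pics/w6.png

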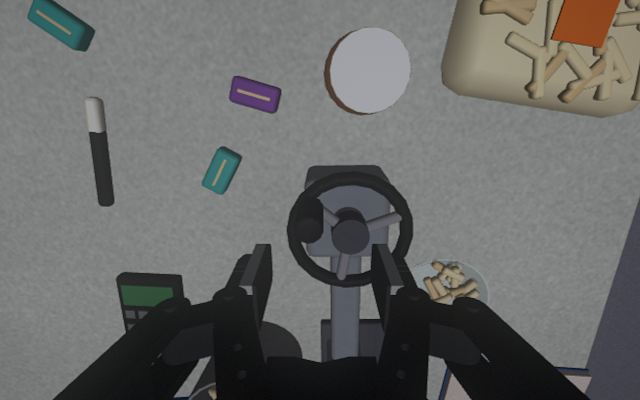

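w6 shows the wheel centred at (350,229), the knob at (312,217) and the jar at (370,70), which is clear.

```bash
python3 - <<'E'
from h import *
M=T("wrist"); print(ray("wrist",M,350.5,229,.095),ray("wrist",M,312,213,.151))
E
python3 go.py 0.588 0.2145 0.112 -91
```

```text
[0.62336135 0.18435259 0.095     ] [0.59068397 0.22381206 0.151     ]
t 44.3667 shift [ 0.1038 -0.0081  0.013 ] turn [-0.23 -0.39  0.01] after-turn axes shift [ 0.1039 -0.0082  0.0123]
```

Emit:
{"op": "arm_command", "data": {"plan": [[[0.005,-0.007,0.012,0,0,0,0.05],[0.015,0,0,0,0,0,0.05],[0.015,0,0,0,0,0,0.05],[0.01,0,0,0,0,0,0.05],[0,0,0,0,0,0,0.05]]]}}

```text
t: 44.78
tool_pos: [0.592, 0.2148, 0.1762]
tool_rot: [1.239, 1.197, -1.212]
contact_force: [-0.1, -0.6, -0.4]
opening: 0.0504
```

```bash
python3 go.py 0.588 0.2145 0.112 -91; python3 - <<'E'
from h import *
M,im=snap("wrist"); mk("wrist",M,["crank_knob","wheel_axis"],k=1)
E
```

```text
t 44.7833 shift [ 0.0642 -0.0048  0.001 ] turn [-0.28 -0.57 -0.67] after-turn axes shift [ 0.0642 -0.004   0.0003]
wrist crank_knob 0.73 [0.5881 0.2149 0.1252] [313. 217.]
wrist wheel_axis 0.62 [0.6228 0.1797 0.1219] [363. 260.]
```

Emit:
{"op": "arm_command", "data": {"plan": [[[0.01,-0.004,0,0,-0.5,-0.6,0.05],[0.012,0,0,0,0,0,0.05],[0.012,0,0,0,0,0,0.05],[0.012,0,0,0,0,0,0.05],[0.006,0,0,0,0,0,0.05],[0,0,0,0,0,0,0.05]]]}}

```text
t: 45.43
tool_pos: [0.5903, 0.2163, 0.1232]
tool_rot: [1.229, 1.196, -1.219]
contact_force: [0.2, 0.5, -0.4]
opening: 0.0501
```

```bash
python3 go.py 0.588 0.215 0.112 -91
```

```text
t 45.4333 shift [ 0.0112 -0.0024  0.0014] turn [-0.22 -0.11 -0.36] after-turn axes shift [ 0.0112 -0.0023  0.0013]
```

Emit:
{"op": "arm_command", "data": {"plan": [[[0.005,-0.002,0.001,0,0,0,0.05],[0.005,0,0,0,0,0,0.05],[0,0,0,0,0,0,0.05],[0,0,0,0,0,0,0.01],[0,0,0,0,0,0,0.01],[0,0,0,0,0,0,0.01],[0,0,0,0,0,0,0.01],[0,0,0,0,0,0,0.01]]], "squeeze": 50}}

```text
t: 46.1
tool_pos: [0.587, 0.2153, 0.1112]
tool_rot: [1.228, 1.198, -1.222]
contact_force: [-1.2, -0.3, -0.1]
opening: 0.021
```

```bash
cat > wh.py <<'E'
import sys
from h import *
# wheel: position in tool axes relative to the axis; lists next N rows along the circle (deg per row) in tool frame
n,step=int(sys.argv[1]),float(sys.argv[2]); c=np.array([.621,.1815]); r=.045
o=ctrl.get_obs(); A=R.from_rotvec(o["tool_rot"]).as_matrix(); d=o["tool_pos"][:2]-c
a=np.arctan2(d[1],-d[0]); print("t",o["t"],"angle",np.degrees(a).round(1),"r",np.hypot(*d).round(4),"z",o["tool_pos"][2].round(4),"F",np.round(o["contact_force"],1),"open",o["opening"])
p=o["tool_pos"].copy()
for i in range(n):
    a+=np.radians(step); q=np.r_[c+r*np.array([-np.cos(a),np.sin(a)]),.114]; print((A.T@(q-p)).round(4).tolist()); p=q
E
python3 wh.py 8 8;python3 go.py 0.588 0.215 0.112 -91
```

```text
t 46.1 angle 44.8 r 0.0479 z 0.1112 F [-1.2 -0.3 -0.1] open 0.020991049691968418
[-0.0027, 0.0067, -0.0022]
[0.0, 0.0052, -0.0035]
[0.0, 0.0056, -0.0028]
[0.0, 0.006, -0.002]
[0.0, 0.0062, -0.0011]
[0.0, 0.0063, -0.0003]
[0.0, 0.0062, 0.0006]
[0.0, 0.0061, 0.0015]
t 46.1 shift [-0.0008  0.001   0.0002] turn [-0.23 -0.1  -0.18] after-turn axes shift [-0.0008  0.001   0.0003]
```

Emit:
{"op": "arm_command", "data": {"plan": [[[0,0.0045,-0.0042,0,0,0,0.01],[0,0.0052,-0.0035,0,0,0,0.01],[0,0.0056,-0.0028,0,0,0,0.01],[0,0.006,-0.002,0,0,0,0.01],[0,0.0062,-0.0011,0,0,0,0.01],[0,0.0063,-0.0003,0,0,0,0.01],[0,0.0062,0.0006,0,0,0,0.01],[0,0.0061,0.0015,0,0,0,0.01]]]}}

```text
t: 46.77
tool_pos: [0.6355, 0.2267, 0.1112]
tool_rot: [1.221, 1.2, -1.227]
contact_force: [-5.0, -3.6, 2.4]
opening: 0.0209
```

```bash
python3 wh.py 18 10
```

```text
t 46.7667 angle 107.8 r 0.0474 z 0.1112 F [-5.  -3.6  2.4] open 0.020895559791971344
[-0.0028, 0.0066, 0.0052]
[-0.0, 0.0067, 0.0041]
[-0.0, 0.0059, 0.0052]
[-0.0, 0.0049, 0.0062]
[0.0, 0.0037, 0.0069]
[0.0, 0.0025, 0.0074]
[0.0, 0.0011, 0.0078]
[0.0, -0.0002, 0.0078]
[0.0, -0.0016, 0.0077]
[0.0, -0.0029, 0.0073]
[0.0, -0.0041, 0.0067]
[0.0, -0.0052, 0.0059]
[0.0, -0.0062, 0.0049]
[0.0, -0.0069, 0.0037]
[0.0, -0.0074, 0.0025]
[0.0, -0.0078, 0.0011]
[0.0, -0.0078, -0.0002]
[0.0, -0.0077, -0.0016]
```

Emit:
{"op": "arm_command", "data": {"plan": [[[0,0.0066,0.0035,0,0,0,0.01],[0,0.0067,0.0041,0,0,0,0.01],[0,0.0059,0.0052,0,0,0,0.01],[0,0.0049,0.0062,0,0,0,0.01],[0,0.0037,0.0069,0,0,0,0.01],[0,0.0025,0.0074,0,0,0,0.01],[0,0.0011,0.0078,0,0,0,0.01],[0,-0.0002,0.0078,0,0,0,0.01],[0,-0.0016,0.0077,0,0,0,0.01],[0,-0.0029,0.0073,0,0,0,0.01],[0,-0.0041,0.0067,0,0,0,0.01],[0,-0.0052,0.0059,0,0,0,0.01],[0,-0.0062,0.0049,0,0,0,0.01],[0,-0.0069,0.0037,0,0,0,0.01]]]}}

```text
t: 47.93
tool_pos: [0.6434, 0.1463, 0.1113]
tool_rot: [1.237, 1.219, -1.218]
contact_force: [3.8, 0.8, -3.5]
opening: 0.0206
```

```bash
python3 wh.py 20 10
```

```text
t 47.9333 angle -122.5 r 0.0417 z 0.1113 F [ 3.8  0.8 -3.5] open 0.020592208831759485
[-0.0028, -0.0051, 0.0064]
[-0.0, -0.0074, 0.0025]
[0.0, -0.0078, 0.0012]
[0.0, -0.0078, -0.0002]
[0.0001, -0.0077, -0.0015]
[0.0001, -0.0073, -0.0029]
[0.0001, -0.0067, -0.0041]
[0.0001, -0.0059, -0.0052]
[0.0002, -0.0049, -0.0061]
[0.0002, -0.0038, -0.0069]
[0.0002, -0.0025, -0.0074]
[0.0002, -0.0012, -0.0078]
[0.0002, 0.0002, -0.0078]
[0.0002, 0.0015, -0.0077]
[0.0001, 0.0029, -0.0073]
[0.0001, 0.0041, -0.0067]
[0.0001, 0.0052, -0.0059]
[0.0001, 0.0061, -0.0049]
[0.0, 0.0069, -0.0038]
[0.0, 0.0074, -0.0025]
```

```bash
sed -i 's/\[.621,.1815\]/[.6198,.1846]/; s/,.114\]/,.1115]/' wh.py; python3 wh.py 20 12
```

```text
t 47.9333 angle -121.7 r 0.045 z 0.1113 F [ 3.8  0.8 -3.5] open 0.020592208831759485
[-0.0002, -0.0084, 0.0042]
[0.0, -0.0091, 0.0024]
[0.0, -0.0094, 0.0005]
[0.0001, -0.0093, -0.0015]
[0.0001, -0.0088, -0.0034]
[0.0002, -0.0079, -0.0052]
[0.0002, -0.0066, -0.0067]
[0.0002, -0.0051, -0.0079]
[0.0002, -0.0033, -0.0088]
[0.0002, -0.0014, -0.0093]
[0.0002, 0.0005, -0.0094]
[0.0002, 0.0025, -0.0091]
[0.0002, 0.0043, -0.0084]
[0.0001, 0.0059, -0.0073]
[0.0001, 0.0073, -0.0059]
[0.0, 0.0084, -0.0042]
[-0.0, 0.0091, -0.0024]
[-0.0, 0.0094, -0.0005]
[-0.0001, 0.0093, 0.0015]
[-0.0001, 0.0088, 0.0034]
```

Emit:
{"op": "arm_command", "data": {"plan": [[[0,-0.0084,0.0042,0,0,0,0.01],[0,-0.0091,0.0024,0,0,0,0.01],[0,-0.0094,0.0005,0,0,0,0.01],[0,-0.0093,-0.0015,0,0,0,0.01],[0,-0.0088,-0.0034,0,0,0,0.01],[0,-0.0079,-0.0052,0,0,0,0.01],[0,-0.0066,-0.0067,0,0,0,0.01],[0,-0.0051,-0.0079,0,0,0,0.01],[0,-0.0033,-0.0088,0,0,0,0.01],[0,-0.0014,-0.0093,0,0,0,0.01],[0,0.0005,-0.0094,0,0,0,0.01],[0,0.0025,-0.0091,0,0,0,0.01],[0,0.0043,-0.0084,0,0,0,0.01],[0,0.0059,-0.0073,0,0,0,0.01],[0,0.0073,-0.0059,0,0,0,0.01],[0,0.0084,-0.0042,0,0,0,0.01],[0,0.0091,-0.0024,0,0,0,0.01],[0,0.0094,-0.0005,0,0,0,0.01],[0,0.0093,0.0015,0,0,0,0.01],[0,0.0088,0.0034,0,0,0,0.01]]]}}

```text
t: 49.6
tool_pos: [0.6337, 0.2273, 0.1113]
tool_rot: [1.233, 1.222, -1.224]
contact_force: [-3.4, 1.7, 1.6]
opening: 0.0209
```

```bash
python3 wh.py 20 12;python3 go.py 0.588 0.215 0.112 -91
```

```text
t 49.6 angle 108.0 r 0.0449 z 0.1113 F [-3.4  1.7  1.6] open 0.020897379368640587
[-0.0004, 0.0087, 0.0035]
[-0.0002, 0.0077, 0.0054]
[-0.0002, 0.0064, 0.0069]
[-0.0002, 0.0049, 0.008]
[-0.0002, 0.0031, 0.0089]
[-0.0002, 0.0012, 0.0093]
[-0.0002, -0.0008, 0.0094]
[-0.0001, -0.0027, 0.009]
[-0.0001, -0.0045, 0.0082]
[-0.0001, -0.0061, 0.0071]
[-0.0, -0.0075, 0.0057]
[0.0, -0.0085, 0.004]
[0.0001, -0.0092, 0.0021]
[0.0001, -0.0094, 0.0002]
[0.0001, -0.0092, -0.0018]
[0.0002, -0.0087, -0.0036]
[0.0002, -0.0077, -0.0054]
[0.0002, -0.0064, -0.0069]
[0.0002, -0.0049, -0.008]
[0.0002, -0.0031, -0.0089]
t 49.6 shift [-0.0004 -0.0454  0.0132] turn [-0.18 -1.1   0.67] after-turn axes shift [-0.0007 -0.0455  0.0131]
```

Emit:
{"op": "arm_command", "data": {"plan": [[[0,0.0087,0.0035,0,-0.5,0.3,0.01],[0,0.0077,0.0054,0,0,0,0.01],[0,0.0064,0.0069,0,0,0,0.01],[0,0.0049,0.008,0,0,0,0.01],[0,0.0031,0.0089,0,0,0,0.01],[0,0.0012,0.0093,0,0,0,0.01],[0,-0.0008,0.0094,0,0,0,0.01],[0,-0.0027,0.009,0,0,0,0.01],[0,-0.0045,0.0082,0,0,0,0.01],[0,-0.0061,0.0071,0,0,0,0.01],[0,-0.0075,0.0057,0,0,0,0.01],[0,-0.0085,0.004,0,0,0,0.01],[0,-0.0092,0.0021,0,0,0,0.01],[0,-0.0094,0.0002,0,0,0,0.01],[0,-0.0092,-0.0018,0,0,0,0.01],[0,-0.0087,-0.0036,0,0,0,0.01],[0,-0.0077,-0.0054,0,0,0,0.01],[0,-0.0064,-0.0069,0,0,0,0.01],[0,-0.0049,-0.008,0,0,0,0.01],[0,-0.0031,-0.0089,0,0,0,0.01]]]}}

```text
t: 51.27
tool_pos: [0.5764, 0.1722, 0.1113]
tool_rot: [1.232, 1.209, -1.229]
contact_force: [3.9, -3.5, -5.3]
opening: 0.021
```

```bash
python3 wh.py 20 12; python3 - <<'E'
from h import *
for c in ["side","top"]:
    M,im=snap(c); mk(c,M,["pointer","clip","hook_seat","pail","crank_knob"],k=1)
E
```

```text
t 51.2667 angle -16.0 r 0.0451 z 0.1113 F [ 3.9 -3.5 -5.3] open 0.02101150413317941
[-0.0001, -0.0017, -0.0093]
[0.0001, 0.0001, -0.0094]
[0.0001, 0.002, -0.0092]
[0.0001, 0.0039, -0.0086]
[0.0, 0.0056, -0.0076]
[0.0, 0.0071, -0.0062]
[-0.0, 0.0082, -0.0046]
[-0.0, 0.009, -0.0028]
[-0.0001, 0.0094, -0.0009]
[-0.0001, 0.0093, 0.0011]
[-0.0001, 0.0089, 0.003]
[-0.0001, 0.0081, 0.0048]
[-0.0001, 0.0069, 0.0064]
[-0.0001, 0.0055, 0.0077]
[-0.0001, 0.0037, 0.0086]
[-0.0001, 0.0019, 0.0092]
[-0.0001, -0.0001, 0.0094]
[-0.0001, -0.002, 0.0092]
[-0.0001, -0.0039, 0.0086]
[-0.0, -0.0056, 0.0076]
side pointer 0.77 [ 0.6482 -0.0992  0.273 ] [282. 158.]
side clip 0.58 [ 0.643  -0.1179  0.2948] [285. 148.]
side pail 0.59 [ 0.5039 -0.0329  0.0573] [331. 230.]
side crank_knob 0.39 [0.5759 0.1727 0.1286] [300. 272.]
top pointer 0.83 [ 0.6464 -0.0993  0.2707] [359. 149.]
top clip 0.62 [ 0.6466 -0.1017  0.2697] [359. 149.]
top hook_seat 0.55 [ 0.5008 -0.04    0.2541] [336. 202.]
top pail 0.93 [ 0.5037 -0.0394  0.0528] [335. 213.]
top crank_knob 0.63 [0.7341 0.0557 0.0009] [308. 149.]
```

Emit:
{"op": "arm_command", "data": {"plan": [[[0,-0.0017,-0.0093,0,0,0,0.01],[0,0.0001,-0.0094,0,0,0,0.01],[0,0.002,-0.0092,0,0,0,0.01],[0,0.0039,-0.0086,0,0,0,0.01],[0,0.0056,-0.0076,0,0,0,0.01],[0,0.0071,-0.0062,0,0,0,0.01],[0,0.0082,-0.0046,0,0,0,0.01],[0,0.009,-0.0028,0,0,0,0.01],[0,0.0094,-0.0009,0,0,0,0.01],[0,0.0093,0.0011,0,0,0,0.01],[0,0.0089,0.003,0,0,0,0.01],[0,0.0081,0.0048,0,0,0,0.01],[0,0.0069,0.0064,0,0,0,0.01],[0,0.0055,0.0077,0,0,0,0.01],[0,0.0037,0.0086,0,0,0,0.01],[0,0.0019,0.0092,0,0,0,0.01],[0,-0.0001,0.0094,0,0,0,0.01],[0,-0.002,0.0092,0,0,0,0.01],[0,-0.0039,0.0086,0,0,0,0.01],[0,-0.0056,0.0076,0,0,0,0.01]]]}}

```text
t: 53.53
tool_pos: [0.6511, 0.152, 0.1112]
tool_rot: [1.235, 1.24, -1.248]
contact_force: [-4.5, 9.6, -0.7]
opening: 0.0207
```

```bash
python3 wh.py 14 12; python3 - <<'E'
from h import *
D={}
for c in ["side","top","side","top","wrist"]:
    M,im=snap(c,c+"7.png")
    for n in ["pointer","clip"]:
        r=mark_of(c,n)
        if r: D.setdefault((c,n),[]).append((round(r[0]["conf"],2),w(M,r[0]["at"]).round(4).tolist()))
for k in D: print(k,D[k])
E
```

```text
t 53.5333 angle -133.8 r 0.0452 z 0.1112 F [-4.5  9.6 -0.7] open 0.02065899436409855
[-0.0002, -0.0074, 0.0059]
[0.0002, -0.0083, 0.0044]
[0.0003, -0.0091, 0.0025]
[0.0003, -0.0094, 0.0006]
[0.0004, -0.0093, -0.0014]
[0.0004, -0.0088, -0.0033]
[0.0004, -0.0079, -0.005]
[0.0004, -0.0067, -0.0066]
[0.0004, -0.0052, -0.0078]
[0.0004, -0.0035, -0.0087]
[0.0003, -0.0016, -0.0093]
[0.0002, 0.0004, -0.0094]
[0.0001, 0.0023, -0.0091]
[0.0001, 0.0042, -0.0084]
('side', 'pointer') [(0.37, [0.7358, 0.0566, -0.0031])]
('side', 'clip') [(0.46, [0.6433, -0.1156, 0.2931]), (0.56, [0.641, -0.1161, 0.2917])]
('top', 'pointer') [(0.77, [0.6472, -0.1019, 0.2844]), (0.73, [0.6453, -0.1001, 0.2834])]
('top', 'clip') [(0.52, [0.6452, -0.1215, 0.2937]), (0.58, [0.5029, -0.0303, 0.0919])]
```

Emit:
{"op": "arm_command", "data": {"plan": [[[0,-0.0074,0.0059,0,-0.3,0,0.01],[0,-0.0083,0.0044,0,0,0,0.01],[0,-0.0091,0.0025,0,0,0,0.01],[0,-0.0094,0.0006,0,0,0,0.01],[0,-0.0093,-0.0014,0,0,0,0.01],[0,-0.0088,-0.0033,0,0,0,0.01],[0,-0.0079,-0.005,0,0,0,0.01],[0,-0.0067,-0.0066,0,0,0,0.01],[0,-0.0052,-0.0078,0,0,0,0.01],[0,-0.0035,-0.0087,0,0,0,0.01],[0,-0.0016,-0.0093,0,0,0,0.01],[0,0.0004,-0.0094,0,0,0,0.01],[0,0.0018,-0.007,0,0,0,0.01],[0,0,0,0,0,0,0.01],[0,0,0,0,0,0,0.01]]]}}

```text
t: 55.53
tool_pos: [0.5748, 0.1873, 0.1113]
tool_rot: [1.223, 1.214, -1.263]
contact_force: [2.2, -1.4, -5.3]
opening: 0.0208
```

```bash
python3 wh.py 1 6; python3 go.py 0.58 0.19 0.112 -91
```

```text
t 55.5333 angle 3.4 r 0.0451 z 0.1113 F [ 2.2 -1.4 -5.3] open 0.020790738371194765
[-0.0002, 0.0005, -0.0047]
t 55.5333 shift [-0.0008  0.0051 -0.0029] turn [-1.29  0.03  1.88] after-turn axes shift [-0.0007  0.0052 -0.0028]
```

Emit:
{"op": "arm_command", "data": {"plan": [[[0,0,0,0,0,0,0.05],[0,0,0,0,0,0,0.05],[0,0,0,0,0,0,0.05],[0,0,0,0,0,0,0.05],[-0.02,0,0,0,0,0,0.05],[-0.03,0,0,0,0,0,0.05],[-0.03,0,0,-7,0,0,0.05],[-0.035,0,0,-7,0,0,0.05],[-0.035,0,0,-7,0,0,0.05],[-0.035,0,0,-7,0,0,0.04],[-0.035,0,0,-7,0,0,0.03],[-0.035,0,0,-7,0,0,0.02],[-0.035,0,0,-7,0,0,0.02],[0,0,0,-7,0,0,0.02],[0,0,0,-7,0,0,0.02],[0,0,0,-7,0,0,0.02],[0,0,0,-7,0,0,0.02],[0,0,0,-7,0,0,0.02],[0,0,0,-7,0,0,0.02],[0,0,0,0,0,0,0.02]]]}}

```text
t: 57.2
tool_pos: [0.5822, 0.1852, 0.4241]
tool_rot: [-0.005, 1.613, 0.019]
contact_force: [-0.4, -0.4, 0.2]
opening: 0.0198
```

```bash
python3 go.py 0.48 -0.11 0.38 0
```

```text
t 57.2 shift [ 0.0459 -0.294  -0.1048] turn [ 0.88 -2.43 -0.5 ] after-turn axes shift [ 0.0441 -0.2952 -0.1022]
```

Emit:
{"op": "arm_command", "data": {"plan": [[[0,-0.02,-0.025,0,0,0,0.02],[0,-0.035,-0.025,0,0,0,0.02],[0,-0.037,-0.025,0,0,0,0.02],[0,-0.037,-0.025,0,0,0,0.02],[0.005,-0.037,-0.005,0,0,0,0.02],[0.005,-0.037,0,0,0,0,0.02],[0.01,-0.037,0,0,0,0,0.02],[0.01,-0.037,0,0,0,0,0.02],[0.005,-0.02,0,0,0,0,0.02],[0,0,0,0,-6.5,0,0.02],[0,0,0,0,-6.5,0,0.02],[0,0,0,0,-6.5,0,0.02],[0,0,0,0,-6.5,0,0.02],[0,0,0,0,-6.5,0,0.02],[0,0,0,0,-6.5,0,0.02],[0,0,0,0,-6.5,0,0.02],[0,0,0,0,-6.5,0,0.02],[0,0,0,0,0,0,0.02],[0,0,0,0,0,0,0.02]]]}}

```text
t: 58.78
tool_pos: [0.474, -0.1204, 0.3863]
tool_rot: [0.04, 0.673, -0.034]
contact_force: [0.5, 0.2, 0.7]
opening: 0.02
```

```bash
python3 - <<'E'
from h import *
np.set_printoptions(suppress=True)
M,im=snap("wrist","w8.png"); print("cam",M[:3,3].round(3),"fwd",M[:3,2].round(3))
mk("wrist",M,["pointer","clip","pail","bail_bar"],k=1)
u,v=map(int,px("wrist",M,[.645,-.108,.292])); print(u,v)
a=cv2.rotate(cv2.imread("pics/w8.png"),cv2.ROTATE_180); u,v=639-u,399-v
x0,y0=max(0,u-60),max(0,v-45); print("rot crop origin",x0,y0)
cv2.imwrite("pics/w8c.png",cv2.resize(a[y0:y0+90,x0:x0+120],None,fx=6,fy=6,interpolation=cv2.INTER_CUBIC))
for c in ["top","side"]:
    M,im=snap(c); mk(c,M,["pointer","clip"],k=1)
E
```

```text
cam [ 0.311 -0.114  0.41 ] fwd [ 0.941 -0.033 -0.337]
wrist pointer 0.74 [ 0.646  -0.106   0.2919] [339. 193.]
wrist clip 0.66 [ 0.6485 -0.1188  0.2927] [328. 195.]
wrist bail_bar 0.86 [ 0.5021 -0.0354  0.2817] [441. 106.]
337 192
rot crop origin 242 162
top pointer 0.6 [ 0.6458 -0.0985  0.2932] [359. 146.]
top clip 0.44 [ 0.646  -0.1199  0.2959] [367. 146.]
side pointer 0.58 [ 0.645  -0.0997  0.2926] [283. 153.]
side clip 0.35 [ 0.6426 -0.1149  0.2908] [285. 150.]
```

View pics/w8c.png

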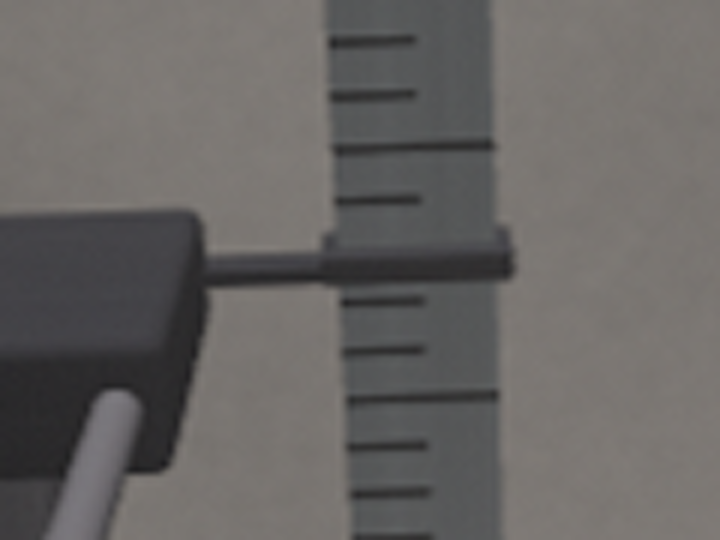

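w8c shows the pointer (rod at crop y 254–286, centre about 270) reaching the clip's left edge. The clip's front face is at y 247–281, with its rear corners at about 228, so the pointer looks about 2 mm low. I'll read the profiles at sub-pixel level.

```bash
python3 - <<'E'
from h import *
np.set_printoptions(suppress=True,linewidth=160)
a=cv2.cvtColor(cv2.rotate(cv2.imread("pics/w8.png"),cv2.ROTATE_180),cv2.COLOR_BGR2GRAY).astype(int)
print("rows 196..214")
for c in [280,284,288,292,294,295,296,297,298,300,310,322,324,325,326,327,328]: print(c,a[196:215,c])
M=T("wrist")
f=lambda P:(lambda q:(639-q[0],399-q[1]))(px("wrist",M,P))
yaw=np.radians(-.7)
for n,dx,dy,dz in [("clip c",0,0,0),("fr bot L",-8,18,-3),("fr top L",-8,18,3),("bk top L",8,18,3),("bk bot L",8,18,-3),("fr bot R",-8,-18,-3),("bk top R",8,-18,3),("fr top R",-8,-18,3),("ptr x0 z0 y27",0,27,0),("z-2",0,27,-2),("z-4",0,27,-4)]:
    print(n,np.round(f([.6460+dx/1e3,-.1175+dy/1e3,.2935+dz/1e3]),1))
E
```

```text
rows 196..214
280 [121 120 119 119 120 120 122 124  95  72  70  53  41  58 112 120 119 119 119]
284 [121 121 121 119 119 119 120 124  89  68  69  53  40  68 113 121 120 120 119]
288 [120 121 121 120 121 121 121 121  87  66  67  51  41  77 114 120 119 120 118]
292 [122 121 120 121 120 121 121 116  82  68  63  48  41  86 116 121 121 120 120]
294 [120 120 121 122 122 123 124 113  81  69  63  49  41  98 120 122 121 120 120]
295 [121 121 120 121 116 103 100  93  76  62  53  47  41  92 118 121 120 120 118]
296 [124 123 122 123 107  78  69  69  71  55  46  46  43  74 115 122 121 119 119]
297 [104 111 111 112  95  75  67  70  71  56  48  46  44  68 116 124 124 121 120]
298 [ 75  91  93  93  87  82  81  74  72  55  47  45  45  63  98 101  89 101 105]
300 [73 87 86 87 87 86 88 77 71 55 48 47 46 61 84 76 43 76 87]
310 [80 88 88 86 87 88 86 74 67 53 49 47 45 77 88 64 50 82 88]
322 [87 87 88 88 87 89 81 75 57 48 48 47 57 83 87 87 87 88 87]
324 [100 100 101  90  82  82  77  73  58  50  49  46  62  92  98  97  97  97  97]
325 [116 116 118  97  75  71  71  72  57  47  47  46  68 107 114 113 113 114 114]
326 [119 120 122 105  86  77  73  70  53  45  47  43  72 113 121 120 119 121 120]
327 [120 118 120 115 110 107 104  88  79  82  69  76 100 119 121 119 120 121 120]
328 [119 118 118 120 121 121 121 113 111 113 107 110 120 123 120 120 120 121 122]
clip c [310.9 204.9]
fr bot L [294.8 210.5]
fr top L [294.5 205.4]
bk top L [294.9 200.8]
bk bot L [295.2 205.7]
fr bot R [327.4 209.3]
bk top R [326.4 199.6]
fr top R [327.3 204.1]
ptr x0 z0 y27 [286.8 205.9]
z-2 [286.9 207.6]
z-4 [287.  209.2]
```

Emit:
{"op": "arm_command", "data": {"plan": [[[0,0,0,0,6.4,0,0.05],[0,0,0,0,6.4,0,0.05],[0,0,0,0,6.4,0,0.05],[0,0,0,0,6.4,0,0.05],[0,0,0,0,6.4,0,0.05],[0,0,0,0,6.4,0,0.05],[0,0,0,0,6.4,0,0.05],[0,0.01,0,0,6,0,0.05],[0,0.03,0,0,0,0,0.05],[0,0.036,0,0,0,0,0.05],[0,0.036,0,0,0,0,0.05],[0,0.036,0,0,0,0,0.05],[0,0.036,0,0,0,0,0.05],[0,0.036,0.02,0,0,0,0.05],[0,0.036,0.025,0,0,0,0.05],[0,0.03,0.025,0,0,0,0.05],[0,0.015,0.02,0,0,0,0.05],[0,0,0,0,0,0,0.05],[0,0,0,0,0,0,0.05]]]}}

```text
t: 60.92
tool_pos: [0.5851, 0.1878, 0.3804]
tool_rot: [0.057, 1.613, -0.018]
contact_force: [-0.8, -0.3, 0.3]
opening: 0.0499
```

```bash
python3 go.py 0.575 0.1875 0.16 0
```

```text
t 60.9167 shift [ 0.2205 -0.0059 -0.0005] turn [-2.74 -2.45 -1.41] after-turn axes shift [ 0.2204 -0.0003 -0.0101]
```

Emit:
{"op": "arm_command", "data": {"plan": [[[0.01,0,-0.01,-2.7,-2.4,-1.4,0.05],[0.03,0,0,0,0,0,0.05],[0.03,0,0,0,0,0,0.05],[0.03,0,0,0,0,0,0.05],[0.03,0,0,0,0,0,0.05],[0.03,0,0,0,0,0,0.05],[0.02,0,0,0,0,0,0.05],[0.01,0,0,0,0,0,0.05],[0,0,0,0,0,0,0.05]]]}}

```text
t: 61.67
tool_pos: [0.5736, 0.1824, 0.188]
tool_rot: [0.004, 1.562, -0.005]
contact_force: [0.6, 0.7, -0.0]
opening: 0.0497
```

```bash
python3 go.py 0.575 0.1875 0.112 0;python3 - <<'E'
from h import *
M,im=snap("wrist"); mk("wrist",M,["crank_knob"],k=1)
E
```

```text
t 61.6667 shift [0.076  0.0052 0.0007] turn [-0.32  0.52  0.05] after-turn axes shift [0.076  0.0051 0.0014]
wrist crank_knob 0.68 [0.5791 0.1873 0.126 ] [329. 216.]
```

Emit:
{"op": "arm_command", "data": {"plan": [[[0.01,0.005,0.001,0,0.5,0,0.05],[0.015,0,0,0,0,0,0.05],[0.015,0,0,0,0,0,0.05],[0.012,0,0,0,0,0,0.05],[0.008,0,0,0,0,0,0.05],[0,0,0,0,0,0,0.05]]]}}

```text
t: 62.27
tool_pos: [0.5849, 0.1904, 0.1404]
tool_rot: [0.009, 1.546, -0.001]
contact_force: [0.3, -0.0, 0.4]
opening: 0.0499
```

```bash
python3 go.py 0.575 0.1875 0.112 0
```

```text
t 62.2667 shift [ 0.0282 -0.0031 -0.0106] turn [-0.35  1.41 -0.28] after-turn axes shift [ 0.0284 -0.0029 -0.0099]
```

Emit:
{"op": "arm_command", "data": {"plan": [[[0.002,-0.003,-0.01,0,1.4,-0.3,0.05],[0.01,0,-0.002,0,0,0,0.05],[0.01,0,-0.001,0,0,0,0.05],[0.005,0,0,0,0,0,0.05],[0,0,0,0,0,0,0.05],[0,0,0,0,0,0,0.01],[0,0,0,0,0,0,0.01],[0,0,0,0,0,0,0.01],[0,0,0,0,0,0,0.01],[0,0,0,0,0,0,0.01]]]}}

```text
t: 63.1
tool_pos: [0.572, 0.1873, 0.113]
tool_rot: [0.004, 1.57, -0.005]
contact_force: [-0.4, -0.6, -1.4]
opening: 0.0207
```

```bash
python3 wh.py 4 8
```

```text
t 63.1 angle 3.3 r 0.0479 z 0.113 F [-0.4 -0.6 -1.4] open 0.020692663960382093
[0.0015, 0.0061, 0.0036]
[-0.0, 0.0061, 0.0016]
[-0.0, 0.0058, 0.0024]
[-0.0, 0.0054, 0.0032]
```

Emit:
{"op": "arm_command", "data": {"plan": [[[0,0.0062,0.0008,0,0,0,0.01],[0,0.0061,0.0016,0,0,0,0.01],[0,0.0058,0.0024,0,0,0,0.01],[0,0.005,0.003,0,0,0,0.01],[0,0,0,0,0,0,0.01],[0,0,0,0,0,0,0.01]]]}}

```text
t: 63.6
tool_pos: [0.5814, 0.2104, 0.1129]
tool_rot: [0.0, 1.57, -0.01]
contact_force: [-1.2, -4.4, -0.3]
opening: 0.021
```

```bash
python3 - <<'E'
from h import *
p=ctrl.get_obs()["tool_pos"]; print(p, np.degrees(np.arctan2(p[1]-.1846,.6168-p[0])))
E
```

```text
[0.58135515 0.21038931 0.11294321] 36.03924454121163
```

Turned about 32°, which is 1.8 mm. I'll release, back off and check from the same view.

Emit:
{"op": "arm_command", "data": {"plan": [[[0,0,0,0,0,0,0.045],[0,0,0,0,0,0,0.045],[0,0,0,0,0,0,0.045],[0,0,0,0,0,0,0.045],[-0.02,0,0,0,0,0,0.045],[-0.035,0,0,0,0,0,0.045],[-0.04,0,0,0,0,0,0.03],[-0.04,0,-0.01,0,0,0,0.02],[-0.04,0,-0.02,0,0,0,0.02],[-0.04,-0.01,-0.025,0,0,0,0.02],[-0.04,-0.02,-0.025,0,0,0,0.02],[-0.02,-0.035,-0.02,0,0,0,0.02],[0,-0.04,-0.005,0,0,0,0.02],[0,-0.04,0,0,0,0,0.02],[0,-0.04,0,0,0,0,0.02],[0,-0.04,0,0,0,0,0.02],[0,-0.04,0,0,0,0,0.02],[0,-0.04,0,0,0,0,0.02],[0,-0.025,0,0,0,0,0.02],[0,0,0,0,0,0,0.02]]]}}

```text
t: 65.27
tool_pos: [0.4818, -0.1152, 0.3863]
tool_rot: [-0.002, 1.553, 0.008]
contact_force: [-1.0, 0.0, -0.1]
opening: 0.0202
```

Emit:
{"op": "arm_command", "data": {"plan": [[[0,0,0,0,-6.5,0,0.02],[0,0,0,0,-6.5,0,0.02],[0,0,0,0,-6.5,0,0.02],[0,0,0,0,-6.5,0,0.02],[0,0,0,0,-6.5,0,0.02],[0,0,0,0,-6.5,0,0.02],[0,0,0,0,-6.5,0,0.02],[0,0,0,0,-6.5,0,0.02],[0,0,0,0,0,0,0.02],[0,0,0,0,0,0,0.02]]]}}

```text
t: 66.1
tool_pos: [0.4842, -0.1111, 0.387]
tool_rot: [0.005, 0.599, 0.009]
contact_force: [-0.6, -0.2, 1.0]
opening: 0.02
```

```bash
python3 - <<'E'
from h import *
np.set_printoptions(suppress=True,linewidth=160)
M,im=snap("wrist","w9.png"); print("cam",M[:3,3].round(3),"fwd",M[:3,2].round(3))
mk("wrist",M,["pointer","clip","bail_bar"],k=1)
r=cv2.rotate(cv2.imread("pics/w9.png"),cv2.ROTATE_180); a=cv2.cvtColor(r,cv2.COLOR_BGR2GRAY).astype(int)
f=lambda P:(lambda q:(639-q[0],399-q[1]))(px("wrist",M,P))
k=lambda dx,dy,dz:np.round(f([.6460+dx/1e3,-.1175+dy/1e3,.2943+dz/1e3]),1)
print(k(0,0,0),k(-8,18,-3),k(8,18,3),"ptr col",k(0,27,0),k(0,27,-2))
u,v=k(0,18,0).astype(int); print("cols from",u-12,"rows from",v-11)
for c in list(range(u-10,u+4,1))+[u+8,u+16,u+24]+list(range(u+28,u+34)): print(c,a[v-11:v+12,c])
x0,y0=u-60,v-45
t=get_image("top"); s=get_image("side")
A=cv2.resize(r[y0:y0+90,x0:x0+120],(480,360),interpolation=cv2.INTER_CUBIC); B=cv2.resize(t[150:270,170:450,::-1],(700,300),interpolation=cv2.INTER_CUBIC)[:240]
C=cv2.resize(s[130:250,270:377,::-1],(320,360),interpolation=cv2.INTER_CUBIC)
o=np.zeros((600,800,3),np.uint8); o[:360,:480]=A; o[:360,480:]=C; o[360:,:700]=B; cv2.imwrite("pics/final.png",o)
Ms=T("top"); mk("top",Ms,["pointer","pail","reader","calculator","marker","jar"],k=1)
E
```

```text
cam [ 0.32  -0.113  0.398] fwd [ 0.964  0.008 -0.266]
wrist pointer 0.63 [ 0.6453 -0.1037  0.2929] [327. 178.]
wrist clip 0.79 [ 0.6487 -0.1203  0.2906] [312. 177.]
wrist bail_bar 0.93 [ 0.5043 -0.035   0.2853] [436. 100.]
[325.  219.5] [308.2 224.6] [308.6 214.8] ptr col [300.1 219.6] [300.1 221.4]
cols from 296 rows from 208
298 [125 126 124 124 125 125 124 125 126 104  77  69  56  45  52 113 126 122 121 122 122 124 123]
299 [127 126 125 124 124 125 124 124 127 104  76  71  57  44  51 114 126 123 122 121 121 123 123]
300 [126 127 126 125 125 124 124 125 127 104  76  69  57  46  50 113 125 124 124 122 122 123 121]
301 [126 126 127 126 124 125 124 124 126 104  76  70  56  45  52 115 126 123 123 121 121 121 122]
302 [126 126 127 126 125 123 123 124 126 104  75  69  56  44  52 113 124 123 121 121 121 121 121]
303 [126 125 127 126 125 123 124 124 127 105  77  70  56  44  53 114 125 123 123 123 122 121 121]
304 [125 127 126 125 125 124 123 125 127 103  75  70  57  45  52 113 125 124 125 124 123 123 122]
305 [125 127 126 125 124 124 124 125 128 103  75  70  57  46  51 114 126 124 124 123 
[... 913 characters left out ...]
0 91 91 89 91 90 90 91 84 74 60 51 50 48 49 86 92 91 90 91 90]
338 [90 91 91 90 92 90 91 91 91 92 85 76 61 51 51 49 51 85 92 90 91 91 91]
339 [ 96  96  95  96  96  95  97  95  91  92  84  77  60  50  50  49  50  89  98  97  98  99 100]
340 [115 114 115 115 115 115 117 108  85  78  77  75  62  51  50  49  50 104 115 116 116 116 118]
341 [124 126 125 125 125 124 126 116  83  68  71  71  59  51  48  48  49 111 125 124 124 125 125]
top pail 0.98 [ 0.5047 -0.0409  0.0766] [335. 211.]
top reader 0.74 [ 0.3621  0.0197 -0.0001] [316. 258.]
top calculator 0.58 [ 0.364   0.0206 -0.003 ] [316. 258.]
top marker 0.48 [ 0.3461  0.2358 -0.    ] [249. 262.]
top jar 0.39 [ 0.343   0.2359 -0.0034] [250. 263.]
```

View pics/final.png

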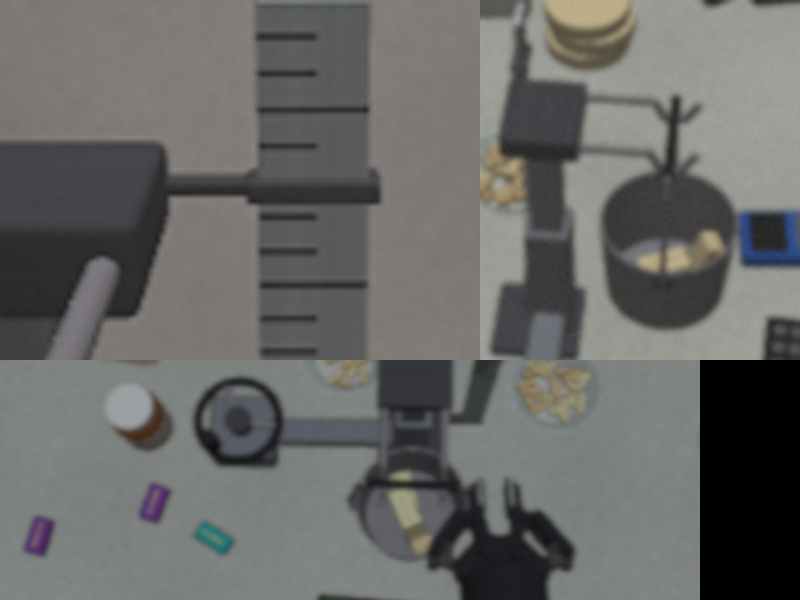

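The final picture shows the pointer (upper left, y≈185) level with the middle of the clip. By the pixel profiles its centre is row 219.8 against 220.1 for the clip, about 0.3 mm apart. The pail hangs on both prongs with the bars inside, and the gripper is clear.

```bash
python3 -c "
from station import finish_job,ctrl
print(ctrl.get_obs()['t'],finish_job())"
```

```text
the job is handed in; nothing more can be done
66.7 None
```

The job was handed in at 66.7 s. All three cream bars are in the pail, the pail hangs by its upright bail on both prongs, and the mast is cranked up about 60 mm. The purple and turquoise look-alikes were left where they were.

**Last checks**
- **Pointer:** the last close wrist view puts its centre within about 0.3 mm of the clip's middle. The first crank left it about 1.7 mm low, so I gripped the knob again and turned it about 32° more.
- **Pail:** it was hanging upright with the bars in it and the gripper clear of everything.

**Not as planned or in disagreement**
- My first close on bar 1 missed and the bar ended about 1 cm from where I first measured it; I can't say whether the fingers or a knock moved it. I measured it again and picked it up.
- While seating the bail I pressed on the hook with up to about 38 N, just under the 40 N limit, and relaxed it at once.
- In the last look the network still put the pointer 2.3 mm above the clip. That is within its 4 mm accuracy, so I trusted the pixel measurement.
- The network's last positions for the reader and jar were wrong: it placed them on the calculator and the marker. Those two and the bowls looked undisturbed in the pictures, but I did not measure the other things on the counter again.

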